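Clamp up rubber-faced blocks for the compressor's feet

TASK

Clamp up the compressor's feet: lay every wooden block flat and square on a pencilled outline of the clamping board, one to an outline, set a rubber pad flush on top of each block with all edges in line, and push that clamp's red handle down until it snaps and stays shut. Any block may go on any outline and take any pad; leave a pad that is left over, and leave the other things on the bench where they are.

Things in the scene. Friction and masses are not known exactly. Their poses are not given: they have to be found in the camera images.
- board: plywood clamping board fixed to the bench, 240 x 330 x 12 mm, with three pencilled outlines in a row and a steel toggle clamp on a wooden riser behind each. Origin on the bench under the middle outline; x points from the outlines to the clamps, y along the row. Risers and clamp bases: x = 62 to 154 mm, 46 mm wide, up to 90 mm high. Open arms stand upright behind x = 60 mm, up to 175 mm high
- outline1 (a point): centre of pencilled outline 1 (76 x 56 mm, slightly larger than a block, long side along board x) on the board's top, 12 mm above the bench, at board y = 105 mm. As clamp 1 shuts, its arm swings forward and down and its sprung rubber foot (18 mm across) lands on this centre, bearing with about 7 N on a surface 64 mm above the bench (board 12 + block 38 + pad 14)
- clamp1 (a joint): handle of the clamp behind outline 1, rad: 0 = open (sloping up and away, 57 degrees above level), 0.95 = shut on its stop (3 degrees above level). A spring holds it open, at most 8 N at the grip to press; past dead centre at 0.87 it snaps down and stays shut by itself (over 0.92). Lifting the grip with 2 to 5 N opens it again
- clamp1_grip (a point): centre of the red plastic grip on clamp 1's handle: 68 mm long along the handle, 22 mm wide (board y), 15 mm thick. It moves on an arc of 76 mm radius about the handle's hinge, a level axis along board y, 82 mm above the bench and 116 mm from the outline's centre in board x. The handle points to board +x and up; pressed, it swings down and away
- outline2 (a point): centre of pencilled outline 2 (76 x 56 mm, slightly larger than a block, long side along board x) on the board's top, 12 mm above the bench, at board y = 0 mm. As clamp 2 shuts, its arm swings forward and down and its sprung rubber foot (18 mm across) lands on this centre, bearing with about 7 N on a surface 64 mm above the bench (board 12 + block 38 + pad 14)
- clamp2 (a joint): handle of the clamp behind outline 2, rad: 0 = open (sloping up and away, 57 degrees above level), 0.95 = shut on its stop (3 degrees above level). A spring holds it open, at most 8 N at the grip to press; past dead centre at 0.87 it snaps down and stays shut by itself (over 0.92). Lifting the grip with 2 to 5 N opens it again
- clamp2_grip (a point): centre of the red plastic grip on clamp 2's handle: 68 mm long along the handle, 22 mm wide (board y), 15 mm thick. It moves on an arc of 76 mm radius about the handle's hinge, a level axis along board y, 82 mm above the bench and 116 mm from the outline's centre in board x. The handle points to board +x and up; pressed, it swings down and away
- outline3 (a point): centre of pencilled outline 3 (76 x 56 mm, slightly larger than a block, long side along board x) on the board's top, 12 mm above the bench, at board y = -105 mm. As clamp 3 shuts, its arm swings forward and down and its sprung rubber foot (18 mm across) lands on this centre, bearing with about 7 N on a surface 64 mm above the bench (board 12 + block 38 + pad 14)
- clamp3 (a joint): handle of the clamp behind outline 3, rad: 0 = open (sloping up and away, 57 degrees above level), 0.95 = shut on its stop (3 degrees above level). A spring holds it open, at most 8 N at the grip to press; past dead centre at 0.87 it snaps down and stays shut by itself (over 0.92). Lifting the grip with 2 to 5 N opens it again
- clamp3_grip (a point): centre of the red plastic grip on clamp 3's handle: 68 mm long along the handle, 22 mm wide (board y), 15 mm thick. It moves on an arc of 76 mm radius about the handle's hinge, a level axis along board y, 82 mm above the bench and 116 mm from the outline's centre in board x. The handle points to board +x and up; pressed, it swings down and away
- block1: plain softwood block, 70 x 50 x 38 mm (its x, y, z), 90 g, lying flat on the bench at the start; origin at its centre. Two or three are there; an absent one has no pose
- block2: plain softwood block, 70 x 50 x 38 mm (its x, y, z), 90 g, lying flat on the bench at the start; origin at its centre. Two or three are there; an absent one has no pose
- block3: plain softwood block, 70 x 50 x 38 mm (its x, y, z), 90 g, lying flat on the bench at the start; origin at its centre. Two or three are there; an absent one has no pose
- pad1: black rubber pad, a plain slab 70 x 50 x 14 mm (its x, y, z), 80 g, same outline as a block, lying flat on the bench at the start; origin at its centre. Pads are all alike; one may be left over
- pad2: black rubber pad, a plain slab 70 x 50 x 14 mm (its x, y, z), 80 g, same outline as a block, lying flat on the bench at the start; origin at its centre. Pads are all alike; one may be left over
- pad3: black rubber pad, a plain slab 70 x 50 x 14 mm (its x, y, z), 80 g, same outline as a block, lying flat on the bench at the start; origin at its centre. Pads are all alike; one may be left over
- jug: closed white plastic jug, 150 x 110 x 260 mm, standing; origin under its centre. Not part of the job
- funnel: stainless funnel standing mouth down, 124 mm across, 135 mm tall; origin under its centre. Not part of the job
- scraper: red plastic ice scraper lying flat, 215 x 100 mm; origin 110 mm from the handle's end. Not part of the job
- cement: yellow bottle of rubber cement, 56 mm across, 150 mm tall, standing; origin under its centre. Not part of the job
- screwdriver: screwdriver lying on the bench, 220 mm long. Not part of the job
- wrench: open-ended wrench lying on the bench, 200 mm long. Not part of the job
- tin: round steel tin, 86 mm across, 110 mm tall, standing; origin under its centre. Not part of the job
- tape: yellow tape measure standing, 74 x 40 x 66 mm; origin under its centre. Not part of the job

How it is judged:
At the end, for the whole second after the job is handed in: Each block present lies flat on an outline (centre within 12 mm, turned under 0.15 rad), a pad lies flat on it (centred within 5 mm, turned under 0.09 rad against it), that outline's clamp is shut (over 0.90 rad) by itself, and all is at rest (((horizontal distance between block1 and outline1 below 0.012 m and angle between the x axis of block1 and the x axis of board, either way round below 0.15 rad and z of block1 in the frame of board between 0.028 and 0.034 m and value of joint clamp1 above 0.9 rad) or (horizontal distance between block1 and outline2 below 0.012 m and angle between the x axis of block1 and the x axis of board, either way round below 0.15 rad and z of block1 in the frame of board between 0.028 and 0.034 m and value of joint clamp2 above 0.9 rad) or (horizontal distance between block1 and outline3 below 0.012 m and angle between the x axis of block1 and the x axis of board, either way round below 0.15 rad and z of block1 in the frame of board between 0.028 and 0.034 m and value of joint clamp3 above 0.9 rad)) and ((horizontal distance between pad1 and block1 below 0.005 m and angle between the x axis of pad1 and the x axis of block1, either way round below 0.09 rad and z of pad1 in the frame of board between 0.0535 and 0.0595 m and angle between the z axis of pad1 and the z axis of block1, either way round below 0.06 rad) or (horizontal distance between pad2 and block1 below 0.005 m and angle between the x axis of pad2 and the x axis of block1, either way round below 0.09 rad and z of pad2 in the frame of board between 0.0535 and 0.0595 m and angle between the z axis of pad2 and the z axis of block1, either way round below 0.06 rad) or (horizontal distance between pad3 and block1 below 0.005 m and angle between the x axis of pad3 and the x axis of block1, either way round below 0.09 rad and z of pad3 in the frame of board between 0.0535 and 0.0595 m and angle between the z axis of pad3 and the z axis of block1, either way round below 0.06 rad)) and linear speed of each of block1, block2, block3, pad1, pad2, pad3 below 0.02 m/s and ((horizontal distance between block2 and outline1 below 0.012 m and angle between the x axis of block2 and the x axis of board, either way round below 0.15 rad and z of block2 in the frame of board between 0.028 and 0.034 m and value of joint clamp1 above 0.9 rad) or (horizontal distance between block2 and outline2 below 0.012 m and angle between the x axis of block2 and the x axis of board, either way round below 0.15 rad and z of block2 in the frame of board between 0.028 and 0.034 m and value of joint clamp2 above 0.9 rad) or (horizontal distance between block2 and outline3 below 0.012 m and angle between the x axis of block2 and the x axis of board, either way round below 0.15 rad and z of block2 in the frame of board between 0.028 and 0.034 m and value of joint clamp3 above 0.9 rad)) and ((horizontal distance between pad1 and block2 below 0.005 m and angle between the x axis of pad1 and the x axis of block2, either way round below 0.09 rad and z of pad1 in the frame of board between 0.0535 and 0.0595 m and angle between the z axis of pad1 and the z axis of block2, either way round below 0.06 rad) or (horizontal distance between pad2 and block2 below 0.005 m and angle between the x axis of pad2 and the x axis of block2, either way round below 0.09 rad and z of pad2 in the frame of board between 0.0535 and 0.0595 m and angle between the z axis of pad2 and the z axis of block2, either way round below 0.06 rad) or (horizontal distance between pad3 and block2 below 0.005 m and angle between the x axis of pad3 and the x axis of block2, either way round below 0.09 rad and z of pad3 in the frame of board between 0.0535 and 0.0595 m and angle between the z axis of pad3 and the z axis of block2, either way round below 0.06 rad)) and ((horizontal distance between block3 and outline1 below 0.012 m and angle between the x axis of block3 and the x axis of board, either way round below 0.15 rad and z of block3 in the frame of board between 0.028 and 0.034 m and value of joint clamp1 above 0.9 rad) or (horizontal distance between block3 and outline2 below 0.012 m and angle between the x axis of block3 and the x axis of board, either way round below 0.15 rad and z of block3 in the frame of board between 0.028 and 0.034 m and value of joint clamp2 above 0.9 rad) or (horizontal distance between block3 and outline3 below 0.012 m and angle between the x axis of block3 and the x axis of board, either way round below 0.15 rad and z of block3 in the frame of board between 0.028 and 0.034 m and value of joint clamp3 above 0.9 rad)) and ((horizontal distance between pad1 and block3 below 0.005 m and angle between the x axis of pad1 and the x axis of block3, either way round below 0.09 rad and z of pad1 in the frame of board between 0.0535 and 0.0595 m and angle between the z axis of pad1 and the z axis of block3, either way round below 0.06 rad) or (horizontal distance between pad2 and block3 below 0.005 m and angle between the x axis of pad2 and the x axis of block3, either way round below 0.09 rad and z of pad2 in the frame of board between 0.0535 and 0.0595 m and angle between the z axis of pad2 and the z axis of block3, either way round below 0.06 rad) or (horizontal distance between pad3 and block3 below 0.005 m and angle between the x axis of pad3 and the x axis of block3, either way round below 0.09 rad and z of pad3 in the frame of board between 0.0535 and 0.0595 m and angle between the z axis of pad3 and the z axis of block3, either way round below 0.06 rad))); the robot touches nothing.
It fails at once if a thing that is not part of the job is moved more than 40 mm (distance of any of jug, funnel, scraper, cement, screwdriver, wrench, tin, tape from where it was at the start of the episode above 0.04 m).
Of block1, block2, block3 only 2 to 3 are there at a start; the rules pass over those that are not, and their reading is None.
At some moment in a run one of block1, block2, block3, pad1, pad2, pad3 may be knocked a few centimetres aside while the robot is not near it.
Once in a run the grip may slacken for a moment while it holds something.
It also fails if it takes over 210 s, if anything falls off the work surface, if the arm or the gripper's body presses on something with over 40 N, if the wrist force passes 120 N, or if a joint passes its speed limit or range.

ROBOT

A 7-joint arm with a two-finger parallel gripper is mounted at the origin on the work surface. World frame = base frame: x ahead of the robot, y to its left, z up, the work surface at z = 0. Lengths are in m, angles in rad, forces in N, time in s.
With the tool pointing down it reaches from about 0.4 to 0.85 m from the base axis. Payload 4.5 kg.
Tool frame: the origin (TCP) lies at the centre of the arm's flange, where the gripper is bolted on; the fingertips stand nose_length ahead of it and the grasp point (between the pads) lies 147 mm ahead of it (nose_length is the distance from the TCP to the fingertips, in m); z points along the fingers, y is the line along which they close (so a half turn about z gives the same grasp; the last joint's range is limited). The gripper opens to 88 mm and grips with 3 to 60 N. Pads are 18 mm wide; open, the fingers measure 123 mm over their backs; the gripper's body (75 mm by 187 mm) begins 45 mm behind the grasp point.
Start: joints at [1.16, 0.689, -0.195, 1.565, 0.157, 0.902, -0.215], TCP at [0.269, -0.564, 0.405] pointing down, gripper open.
Joint ranges: [-3.01, 3.01], [-0.46, 2.08], [-1.47, 1.51], [0.13, 2.56], [-1, 4.14], [0.04, 2.09], [-2.66, 2.66]. Speed limits (rad/s): [2.57, 2.57, 3.14, 3.14, 3.14, 3.14, 3.14].

INTERFACE

Orientations are given as a unit quaternion [x, y, z, w].
In Python, from plant import * gives the robot as it stands.
- The arm moves only by the tool play_rows, never from a script. Its argument "rows" is a list that holds one entry, the list of rows, each a list of 6 numbers: the shift along the tool's x, y, z normalised to -1 to 1, where 1 is 0.5 m, then the turn, a rotation vector about the tool's x, y, z normalised to -1 to 1, where 1 is 0.5 rad. A call has 1 to 20 rows; each row is the pose to reach, as a shift and turn from the pose commanded when the call began, along the tool's axes at that moment; what a row does not reach only later rows make up. A row lasts 1/12 s, in which the tool goes at most 41.7 mm and 7.16 degrees, less where a joint would pass 70% of its speed; a pose out of reach is approached as far as the arm can. A call with a number of a shift or a turn outside -1 to 1 is refused whole. A call with a gripper value outside its range is refused whole. "claw" is the closure, from 0 (fully open) to 1 (shut), set as the call begins (left out, the last holds). The fingers move at their own pace and stop on an object; "squeeze" is the grip in N (left out, the last holds). Time passes only in rows, so rows that repeat a pose let the fingers close. It gives the time, the measured TCP pose, the force, the opening and the grip force at its end, in the units of the state.
- get_state(): the state, without advancing time (a new reading comes with each control period).
- snapshot(name): name is "scene" or "top" or "wrist"; returns a dict with "pixels" (420x560x3 uint8, blue, green, red), "camera_matrix" (3x3 intrinsics, pixels), "world_to_cam" (4x4, takes a point from world to camera coordinates); the wrist camera has in their place "mount" (4x4, takes a point from camera to tool coordinates, whose origin is the TCP and whose axes are the flange's). Camera axes: x right, y down, z forward; pixel columns grow to the right and rows downward; lengths in m; the calibration is good to about 2 mm. A picture is of the moment at which its call begins: read the wrist's pose just before it. There is no depth.
- finish_job(): hands the job in; it is judged then, once.
The state is a dict: "clock": time; "q": joint angles; "qd": joint speeds; "joint_torque": joint torques, N m; "tool_pos": TCP position; "eef_rot": TCP orientation; "contact_force": force on the tool from outside, world axes, zero at the start; "moment": the same for the moment, N m; "opening": opening from 0.0 (shut) to 1.0 (fully open); "finger_force": force on a finger pad.
Only numpy, scipy, OpenCV 4.12 (cv2) and the standard library are available. Lean on these libraries where they do the work, as an engineer would, in place of code of your own. Each camera call takes 0.05 s, during which the arm holds its last target. There are 200 camera calls.

## Working session

There is one attempt and no reset: what is moved stays moved. The work goes in short steps, Python scripts to look and compute and a tool call to move; the robot and the scene stay as the last step left them, time stands still between calls to the robot, and variables do not carry over. Pictures are saved under pics/ and viewed, at most 17 in all, crops included, and the job is handed in when it is done.

Besides the shell and the picture viewer there is one more tool, called after "Emit:" as name(argument=value, ...), one argument or row to a line, values as JSON. play_rows: Moves the arm, as the interface text tells. Its arguments: {"type":"object","properties":{"rows":{"type":"array"},"claw":{"type":"number"},"squeeze":{"type":"number"}},"required":["rows"]}

```bash
ls; mkdir -p pics; python3 - <<'E'
from plant import *
import cv2,json
s=get_state();print({k:s[k] for k in('clock','tool_pos','eef_rot','opening')})
for n in('scene','top'):
    p=snapshot(n);cv2.imwrite(f'pics/{n}0.png',p['pixels']);print(n,p['camera_matrix'],p['world_to_cam'])
p=snapshot('wrist');print(p['mount'],p['camera_matrix'])
try:
    print(nose_length)
except Exception as e: print(e)
E
```

```text
pics
{'clock': 0.0, 'tool_pos': array([ 0.26876781, -0.56389781,  0.40391181]), 'eef_rot': array([ 9.75357315e-01,  2.20629291e-01, -2.67547323e-04, -8.67856568e-04]), 'opening': 0.998063642995094}
scene [[539.92524429   0.         284.60949356]
 [  0.         539.92524429 213.22628519]
 [  0.           0.           1.        ]] [[ 6.76922034e-01  7.36054691e-01  2.27132871e-04 -3.65575905e-01]
 [ 5.63760574e-01 -5.18271117e-01 -6.43093355e-01 -2.37304704e-01]
 [-4.73234164e-01  4.35452111e-01 -7.65787754e-01  2.30305811e+00]
 [ 0.00000000e+00  0.00000000e+00  0.00000000e+00  1.00000000e+00]]
top [[448.36549322   0.         283.2812638 ]
 [  0.         448.36549322 210.13303975]
 [  0.           0.           1.        ]] [[ 0.02539841 -0.99936649  0.02493076 -0.02555651]
 [-0.98360738 -0.02943601 -0.17790461  0.52891317]
 [ 0.17852577 -0.02000359 -0.98373188  1.30472322]
 [ 0.          0.          0.          1.        ]]
[[-1.92193367e-04 -9.45896206e-01 -3.24469307e-01  8.46361678e-02]
 [ 9.99999974e-01 -1.41832535e-04 -1.78859770e-04 -4.88035072e-04]
 [ 1.23162473e-04 -3.24469333e-01  9.45896208e-01  1.95539951e-02]
 [ 0.00000000e+00  0.00000000e+00  0.00000000e+00  1.00000000e+00]] [[320.200964     0.         279.94703356]
 [  0.         320.200964   211.04352934]
 [  0.           0.           1.        ]]
0.166
```

View pics/top0.png

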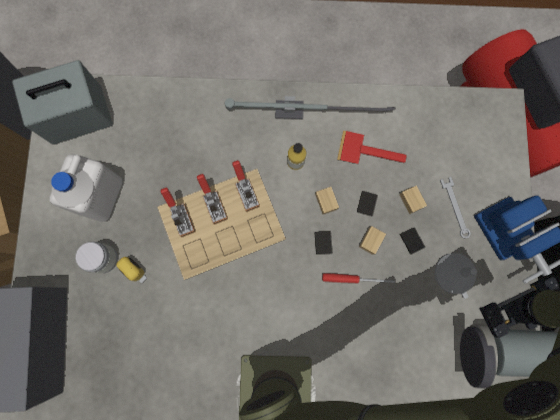

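View pics/scene0.png

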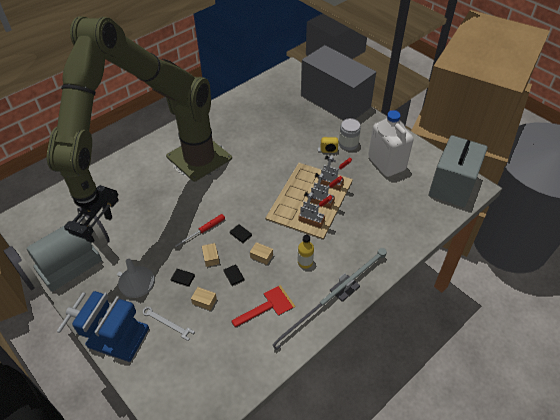

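The top view shows three blocks at about (327,200), (414,199) and (373,240). The pads are at (368,203), (323,242) and (412,240). The outlines are at (260,228), (228,237) and (196,252), with red handles behind them. The scene view agrees.

```bash
cat > h.py <<'E'
from plant import *
import cv2, numpy as np
from scipy.spatial.transform import Rotation as R
def view(n):
    s=get_state(); p=snapshot(n); K=np.array(p['camera_matrix'])
    if n=='wrist':
        T=np.eye(4);T[:3,:3]=R.from_quat(s['eef_rot']).as_matrix();T[:3,3]=s['tool_pos'];T=T@np.array(p['mount'])
    else: T=np.linalg.inv(p['world_to_cam'])
    return p['pixels'],K,T
def cast(px,K,T,z):
    px=np.atleast_2d(px).astype(float)
    d=np.c_[px,np.ones(len(px))]@np.linalg.inv(K).T@T[:3,:3].T
    return T[:3,3]+d*((z-T[2,3])/d[:,2])[:,None]
def rects(mask,K,T,z,amin=25,amax=70000):
    """world min-area rectangles: centre, long, short, long-side yaw, pixel centroid"""
    out=[]
    for c in cv2.findContours(mask,cv2.RETR_EXTERNAL,cv2.CHAIN_APPROX_NONE)[0]:
        if not amin<cv2.contourArea(c)<amax: continue
        w=cast(c[:,0],K,T,z)[:,:2]
        (x,y),(a,b),_=r=cv2.minAreaRect((w*1000).astype(np.float32)); B=cv2.boxPoints(r)
        e=max(B[1]-B[0],B[2]-B[1],key=np.linalg.norm)
        out.append((x/1e3,y/1e3,max(a,b),min(a,b),(np.arctan2(e[1],e[0])+np.pi/2)%np.pi-np.pi/2,c[:,0].mean(0).round()))
    return out
def masks(im):
    h=cv2.cvtColor(im,cv2.COLOR_BGR2HSV)
    wood=cv2.inRange(h,(8,60,90),(28,200,255)); black=cv2.inRange(h,(0,0,0),(180,255,42)); red=cv2.inRange(h,(0,150,90),(6,255,255))
    k=np.ones((3,3),np.uint8)
    return [cv2.morphologyEx(m,cv2.MORPH_OPEN,k) for m in(wood,black,red)]
def show(l):
    for r in l: print('x %.4f y %.4f  %.0fx%.0f yaw %.3f'%r[:5],r[5])
def toq(yaw): # tool down, tool y (closing) along world yaw
    y=np.array([np.cos(yaw),np.sin(yaw),0]);z=np.array([0,0,-1.]);return R.from_matrix(np.c_[np.cross(y,z),y,z])
def move(*wps,rot0=None):
    """wps: (x,y,z,close_yaw): prints rows from current pose, for each waypoint"""
    s=get_state();R0=R.from_quat(s['eef_rot'])
    for x,y,z,w in wps:
        d=R0.inv().apply(np.array([x,y,z])-s['tool_pos'])
        rv=min([(R0.inv()*toq(w+k)).as_rotvec() for k in(0,np.pi)],key=np.linalg.norm)
        print('row',(d/.5).round(3).tolist()+(rv/.5).round(3).tolist(),'steps',round(np.linalg.norm(d)/.0417,1),round(np.linalg.norm(rv)/.125,1))
E
python3 - <<'E'
from h import *
im,K,T=view('top'); w,b,r=masks(im)
print('wood');show(rects(w,K,T,.038)); print('board');show([q for q in rects(w,K,T,.012) if q[2]>200])
print('black');show(q for q in rects(b,K,T,.014) if q[2]<100);print('red');show(rects(r,K,T,.14))
print(T[:3,3]); print(get_state()['tool_pos'])
s=get_state();print(R.from_quat(s['eef_rot']).as_matrix().round(3))
cv2.imwrite('pics/t1.png',cv2.resize(im[150:290,140:440],None,fx=2.6,fy=2.6,interpolation=cv2.INTER_CUBIC))
E
```

```text
wood
x 0.3410 y 0.4391  85x42 yaw 0.839 [129. 269.]
x 0.4475 y -0.2821  74x51 yaw -0.488 [372. 240.]
x 0.4839 y 0.8212  104x23 yaw 0.136 [  2. 219.]
x 0.5800 y -0.4120  71x53 yaw 0.445 [414. 199.]
x 0.5670 y -0.1431  71x55 yaw 0.357 [327. 200.]
x 0.4878 y 0.1753  323x235 yaw -1.161 [218. 217.]
x 0.7065 y -0.0478  53x52 yaw -1.554 [296. 155.]
x 0.7440 y -0.1869  95x10 yaw -0.193 [341. 145.]
board
x 0.4917 y 0.1784  330x240 yaw -1.161 [218. 217.]
black
x -0.0461 y -0.2510  36x15 yaw -0.536 [362. 412.]
x -0.0272 y -0.4194  62x16 yaw -1.551 [419. 406.]
x -0.0228 y -0.4692  32x19 yaw -1.325 [437. 405.]
x 0.0229 y 0.0504  32x14 yaw -0.784 [258. 385.]
x 0.0464 y -0.0238  29x22 yaw 1.285 [283. 377.]
x 0.4247 y -0.8482  69x43 yaw -1.055 [552. 253.]
x 0.4359 y -0.4253  25x18 yaw -1.543 [417. 246.]
x 0.5230 y -0.8340  93x29 yaw -1.155 [546. 223.]
x 0.8895 y 0.8021  32x18 yaw 0.272 [32. 93.]
x 0.9274 y 0.6978  29x15 yaw 1.007 [66. 84.]
red
x 0.3290 y -0.1706  97x19 yaw 1.554 [340. 278.]
x 0.5409 y 0.3159  56x19 yaw 0.578 [168. 197.]
x 0.5830 y 0.2186  55x19 yaw 0.502 [203. 183.]
x 0.6252 y 0.1221  54x18 yaw 0.381 [238. 170.]
x 0.6914 y -0.2662  183x88 yaw 1.376 [369. 151.]
x 0.7226 y -0.7685  152x98 yaw 0.000 [543. 146.]
x 0.9957 y -0.6749  228x151 yaw -0.985 [500.  60.]
[0.28796527 0.01612791 1.37823106]
[ 0.26884932 -0.5639962   0.40422588]
[[ 0.903  0.43  -0.001]
 [ 0.43  -0.903  0.001]
 [-0.    -0.001 -1.   ]]
```

View pics/t1.png

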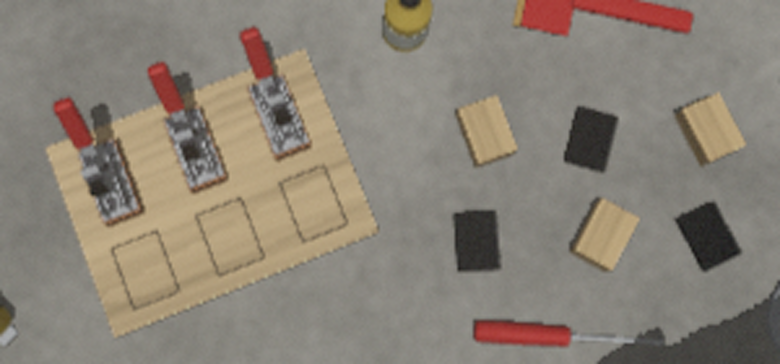

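Pads and outlines are clear. I'll compute the outline and pad positions, then head above the pieces.

```bash
python3 - <<'E'
from h import *
im,K,T=view('top')
print(cast([[195.8,253.8],[228.5,241.2],[260.4,228.1]],K,T,.012).round(4))
g=cv2.cvtColor(im,cv2.COLOR_BGR2GRAY)
for c in((367,203),(323,242),(412,240)):print(g[c[1],c[0]])
print(g[260,420])
b=cv2.inRange(g,0,50);show(q for q in rects(b,K,T,.014) if 60<q[2]<100)
x,y,z=get_state()['tool_pos']
move((.5,-.27,.42,np.arctan2(-.903,.43)))
E
```

```text
[[0.3936 0.2499 0.012 ]
 [0.4347 0.153  0.012 ]
 [0.4777 0.0572 0.012 ]]
45
50
46
127
x 0.4249 y -0.8481  70x45 yaw -1.105 [552. 253.]
x 0.4387 y -0.1342  64x46 yaw 0.029 [323. 241.]
x 0.4529 y -0.4093  66x50 yaw 0.478 [412. 240.]
x 0.5225 y -0.8332  98x33 yaw -1.133 [546. 223.]
x 0.5660 y -0.2702  67x47 yaw -0.265 [366. 203.]
x 0.5916 y 0.8278  98x71 yaw 0.012 [ 14. 184.]
x 0.6901 y -0.8357  85x9 yaw -1.202 [542. 170.]
row [0.67, -0.332, -0.031, -0.002, 0.0, 0.001] steps 9.0 0.0
```

Emit:
play_rows(
  rows=[
    [[0.67, -0.332, -0.031, 0, 0, -1], [0.67, -0.332, -0.031, 0, 0, -1], [0.67, -0.332, -0.031, 0, 0, -1], [0.67, -0.332, -0.031, 0, 0, -1], [0.67, -0.332, -0.031, 0, 0, -1], [0.67, -0.332, -0.031, 0, 0, -1], [0.67, -0.332, -0.031, 0, 0, -1], [0.67, -0.332, -0.031, 0, 0, -1], [0.67, -0.332, -0.031, 0, 0, -1], [0.67, -0.332, -0.031, 0, 0, -1]],
  ],
  claw=0,
)

```text
clock: 1.08
tool_pos: [0.5058, -0.2608, 0.4212]
eef_rot: [0.887, 0.462, 0.004, -0.001]
contact_force: [0.2, 0.9, 0.5]
opening: 1.003
finger_force: 0.0
```

Emit:
play_rows(
  rows=[
    [[0, 0, 0, 0, 0, -1], [0, 0, 0, 0, 0, -1], [0, 0, 0, 0, 0, -1], [0, 0, 0, 0, 0, -1], [0, 0, 0, 0, 0, -1]],
  ],
)

```text
clock: 1.5
tool_pos: [0.4996, -0.2706, 0.42]
eef_rot: [0.749, 0.662, 0.0, -0.0]
contact_force: [-0.0, 0.3, -0.1]
opening: 0.997
finger_force: 0.0
```

```bash
python3 - <<'E'
from h import *
s=get_state();print(s['clock'],s['q'].round(2),s['tool_pos'],R.from_quat(s['eef_rot']).as_matrix().round(3))
E
```

```text
1.5 [ 0.69  0.62 -0.46  1.71  0.34  0.89 -0.04] [ 0.49962243 -0.27057863  0.42000235] [[ 0.123  0.992 -0.   ]
 [ 0.992 -0.123  0.   ]
 [ 0.    -0.    -1.   ]]
```

Emit:
play_rows(
  rows=[
    [[0.27, 0.1, 0.08, 0, 0, -1], [0.27, 0.1, 0.08, 0, 0, -1], [0.27, 0.1, 0.08, 0, 0, -1], [0.27, 0.1, 0.08, 0, 0, -1], [0.27, 0.1, 0.08, 0, 0, -1]],
  ],
)

```text
clock: 1.92
tool_pos: [0.5683, -0.136, 0.3793]
eef_rot: [0.559, 0.829, 0.003, -0.001]
contact_force: [0.2, 0.3, 0.1]
opening: 1.003
finger_force: 0.0
```

Emit:
play_rows(
  rows=[
    [[0, 0, 0, 0, 0, -1], [0, 0, 0, 0, 0, -1], [0, 0, 0, 0, 0, -1], [0, 0, 0, 0, 0, -1]],
  ],
)

```text
clock: 2.25
tool_pos: [0.5662, -0.1436, 0.3802]
eef_rot: [0.341, 0.94, -0.001, -0.0]
contact_force: [-0.7, 0.7, -0.5]
opening: 1.003
finger_force: 0.0
```

Emit:
play_rows(
  rows=[
    [[0, 0, 0, 0, 0, -1], [0, 0, 0, 0, 0, -1], [0, 0, 0, 0, 0, -1], [0, 0, 0, 0, 0, -1]],
  ],
)

```text
clock: 2.58
tool_pos: [0.5661, -0.1437, 0.3801]
eef_rot: [0.098, 0.995, -0.001, -0.0]
contact_force: [0.6, 0.2, 0.0]
opening: 1.007
finger_force: 0.0
```

Emit:
play_rows(
  rows=[
    [[0, 0, 0, 0, 0, -1], [0, 0, 0, 0, 0, -1], [0, 0, 0, 0, 0, -1], [0, 0, 0, 0, 0, -1], [0, 0, 0, 0, 0, -1], [0, 0, 0, 0, 0, -1]],
  ],
)

```text
clock: 3.08
tool_pos: [0.5662, -0.1434, 0.3799]
eef_rot: [-0.148, 0.989, -0.0, -0.0]
contact_force: [0.3, 0.4, -0.6]
opening: 1.001
finger_force: 0.0
```

```bash
python3 - <<'E'
from h import *
s=get_state();print(s['clock'],s['q'].round(2),s['tool_pos'],R.from_quat(s['eef_rot']).as_matrix().round(3))
im,K,T=view('wrist');cv2.imwrite('pics/w1.png',im)
w,b,r=masks(im);show(rects(w,K,T,.038,200));print('b');show(rects(cv2.inRange(cv2.cvtColor(im,6),0,50),K,T,.014,200))
E
```

```text
3.0833 [ 0.68  0.82 -0.96  1.7   0.77  1.04  1.33] [ 0.56622295 -0.14344131  0.37992483] [[-0.956 -0.292 -0.001]
 [-0.292  0.956 -0.   ]
 [ 0.001  0.    -1.   ]]
x 0.7303 y -0.1875  94x9 yaw -0.181 [204. 305.]
x 0.5666 y -0.1431  75x51 yaw 0.371 [280. 188.]
x 0.5235 y 0.0777  224x144 yaw 0.438 [482. 192.]
x 0.5625 y -0.3722  64x14 yaw 0.422 [ 54. 117.]
x 0.5779 y -0.4067  71x58 yaw 0.433 [ 24. 123.]
x 0.4586 y -0.2650  69x9 yaw -0.482 [187.  38.]
x 0.4524 y -0.2774  68x16 yaw -0.450 [173.  27.]
x 0.4504 y -0.2998  51x20 yaw -0.451 [149.  19.]
b
x 0.8161 y -0.0028  120x60 yaw 1.374 [322. 385.]
x 0.7803 y -0.0783  821x264 yaw -1.275 [316. 363.]
x 0.5481 y 0.1877  99x20 yaw 0.570 [553. 244.]
x 0.5651 y -0.2684  70x50 yaw -0.257 [168. 147.]
x 0.4405 y -0.1346  68x48 yaw 0.082 [325.  65.]
x 0.4759 y -0.3954  58x30 yaw -1.275 [52. 15.]
```

View pics/w1.png

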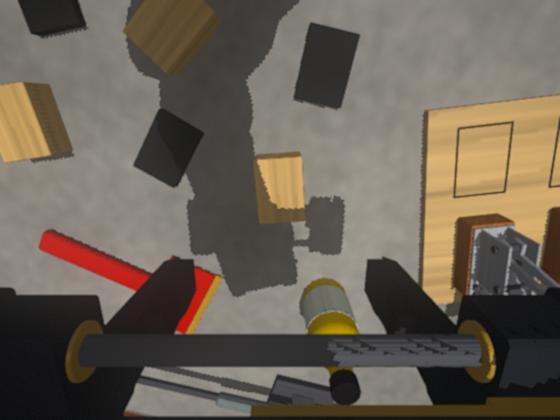

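The picture shows block A at (280,188) between the fingers, within about 1 mm of the top-camera estimate. The way down is clear, so I'm descending.

Emit:
play_rows(
  rows=[
    [[0, 0, 0.3, 0, 0, -0.138], [0, 0, 0.3, 0, 0, -0.138], [0, 0, 0.3, 0, 0, -0.138], [0, 0, 0.3, 0, 0, -0.138], [0, 0, 0.35, 0, 0, -0.138], [0, 0, 0.38, 0, 0, -0.138], [0, 0, 0.408, 0, 0, -0.138], [0, 0, 0.408, 0, 0, -0.138]],
  ],
)

```text
clock: 3.8
tool_pos: [0.5656, -0.1429, 0.1738]
eef_rot: [-0.184, 0.983, 0.0, -0.002]
contact_force: [0.3, 0.3, -0.3]
opening: 1.001
finger_force: 0.0
```

Emit:
play_rows(
  rows=[
    [[0, 0, 0, 0, 0, 0], [0, 0, 0, 0, 0, 0], [0, 0, 0, 0, 0, 0], [0, 0, 0, 0, 0, 0], [0, 0, 0, 0, 0, 0], [0, 0, 0, 0, 0, 0]],
  ],
  claw=1,
  squeeze=25,
)

```text
clock: 4.3
tool_pos: [0.5667, -0.1428, 0.1768]
eef_rot: [-0.185, 0.983, -0.0, 0.0]
contact_force: [0.8, -1.3, 0.6]
opening: 0.57
finger_force: 0.4
```

```bash
python3 - <<'E'
from h import *
s=get_state();print(s['opening'],s['finger_force'],s['tool_pos'],R.from_quat(s['eef_rot']).as_matrix().round(3)[:2,:2].tolist())
x,y,z=s['tool_pos']
w=.411+np.pi/2
move((x,y,.30,.365+np.pi/2),(.3936,.2499,.30,w),(.4347,.153,.30,w),(.4777,.0572,.30,w))
E
```

```text
0.5703284635595126 0.414698630120256 [ 0.56669651 -0.1427827   0.17684123] [[-0.932, -0.363], [-0.363, 0.932]]
row [-0.0, -0.0, -0.246, -0.002, 0.002, 0.014] steps 3.0 0.1
row [0.037, 0.857, -0.247, -0.002, 0.001, -0.078] steps 10.7 0.3
row [0.031, 0.647, -0.247, -0.002, 0.001, -0.078] steps 8.3 0.3
row [0.02, 0.437, -0.247, -0.002, 0.001, -0.078] steps 6.0 0.3
```

Emit:
play_rows(
  rows=[
    [[0, 0, 0, 0, 0, 0], [0, 0, 0, 0, 0, 0], [0, 0, 0, 0, 0, 0], [0, 0, -0.247, 0, 0, 0], [0, 0, -0.247, 0, 0, 0], [0, 0, -0.247, 0, 0, 0], [0.037, 0.857, -0.247, 0, 0, -0.078], [0.037, 0.857, -0.247, 0, 0, -0.078], [0.037, 0.857, -0.247, 0, 0, -0.078], [0.037, 0.857, -0.247, 0, 0, -0.078], [0.037, 0.857, -0.247, 0, 0, -0.078], [0.037, 0.857, -0.247, 0, 0, -0.078], [0.037, 0.857, -0.247, 0, 0, -0.078], [0.037, 0.857, -0.247, 0, 0, -0.078], [0.037, 0.857, -0.247, 0, 0, -0.078], [0.037, 0.857, -0.247, 0, 0, -0.078], [0.037, 0.857, -0.247, 0, 0, -0.078], [0.037, 0.857, -0.247, 0, 0, -0.078], [0.037, 0.857, -0.247, 0, 0, -0.078]],
  ],
)

```text
clock: 5.88
tool_pos: [0.3929, 0.2502, 0.2994]
eef_rot: [-0.205, 0.979, -0.0, -0.0]
contact_force: [0.4, -0.6, -1.6]
opening: 0.563
finger_force: 25.0
```

```bash
python3 - <<'E'
from h import *
s=get_state();print(s['opening'],s['finger_force'],s['tool_pos'],s['q'].round(2))
im,K,T=view('wrist');cv2.imwrite('pics/w2.png',im)
w=.411+np.pi/2
move((.3936,.2499,.22,w),(.3936,.2499,.189,w))
E
```

```text
0.5631116187135465 24.99709440395236 [0.39294473 0.25020717 0.29944095] [-0.16  0.8  -0.84  2.11  0.99  0.69  0.3 ]
row [-0.001, 0.002, 0.159, -0.004, -0.002, -0.0] steps 1.9 0.0
row [-0.001, 0.002, 0.221, -0.004, -0.002, -0.0] steps 2.6 0.0
```

View pics/w2.png

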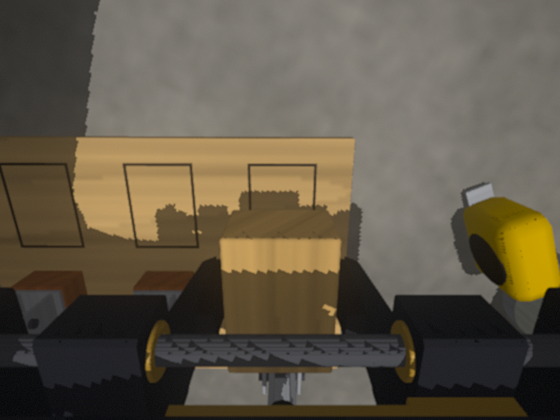

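The block is held square. Outline 1's front corners are at (248,164) and (316,164), outline 2 spans (124,164) to (198,247), and outline 3 spans (2,163) to (83,246).

```bash
python3 - <<'E'
from h import *
s=get_state();T=np.eye(4);T[:3,:3]=R.from_quat(s['eef_rot']).as_matrix();T[:3,3]=s['tool_pos'];p=snapshot('wrist');T=T@p['mount'];K=p['camera_matrix']
c=lambda a:cast(a,K,T,.012)[:,:2]
a=c([[248,164],[316,164]]);o2=c([[124,164],[190,163],[198,247],[134,247]]);o3=c([[2,163],[67,163],[83,246],[18,247]])
d=a[1]-a[0];y1=np.arctan2(-d[0],d[1]);print('o1',a.mean(0)+.038*np.array([np.cos(.411),np.sin(.411)]),y1,np.linalg.norm(d))
for o in(o2,o3):d=o[1]-o[0]+o[2]-o[3];print(o.mean(0),np.arctan2(-d[0],d[1]))
E
```

```text
o1 [0.39526131 0.25154714] 0.4109888899518428 0.057219051761118106
[0.43771236 0.15456923] 0.4186314886970657
[0.47912998 0.0584374 ] 0.4200332342810322
```

Emit:
play_rows(
  rows=[
    [[-0.003, 0.001, 0.07, 0, 0, 0], [-0.003, 0.001, 0.14, 0, 0, 0], [-0.003, 0.001, 0.19, 0, 0, 0], [-0.003, 0.001, 0.21, 0, 0, 0], [-0.003, 0.001, 0.22, 0, 0, 0], [-0.003, 0.001, 0.22, 0, 0, 0], [-0.003, 0.001, 0.22, 0, 0, 0]],
  ],
)

```text
clock: 6.57
tool_pos: [0.3952, 0.2497, 0.1898]
eef_rot: [-0.203, 0.979, -0.0, -0.0]
contact_force: [0.4, -0.0, -1.7]
opening: 0.564
finger_force: 25.0
```

Emit:
play_rows(
  rows=[
    [[0, 0, 0, 0, 0, 0], [0, 0, 0, 0, 0, 0], [0, 0, 0, 0, 0, 0], [0, 0, 0, 0, 0, 0], [0, 0, -0.08, 0, 0, 0], [0, 0, -0.16, 0, 0, 0], [0, 0, -0.24, 0, 0, 0], [0, 0, -0.28, 0, 0, 0], [0, 0, -0.28, 0, 0, 0], [0, 0, -0.28, 0, 0, 0]],
  ],
  claw=0,
)

```text
clock: 7.4
tool_pos: [0.3948, 0.2509, 0.3306]
eef_rot: [-0.204, 0.979, 0.0, 0.001]
contact_force: [-0.7, -1.5, -0.5]
opening: 1.001
finger_force: 0.0
```

```bash
cat >> h.py <<'E'
def look(z=.014,near=None,name=None):
    im,K,T=view('wrist'); g=cv2.cvtColor(im,6); w,_,_=masks(im); b=cv2.inRange(g,0,58)
    if name: cv2.imwrite('pics/'+name,im)
    print('wood');show(q for q in rects(w,K,T,z if z>.02 else .038,200) if 40<q[3]<62 and q[2]<95)
    print('black');show(q for q in rects(b,K,T,z,200) if 40<q[3]<62 and q[2]<85)
E
python3 - <<'E'
from h import *
s=get_state();print(s['clock'],s['tool_pos'],s['opening'])
look(.05,name='w3.png')
im,K,T=view('top');w,b,r=masks(im);show(q for q in rects(w,K,T,.038) if 40<q[3]<62);b=cv2.inRange(cv2.cvtColor(im,6),0,52);show(q for q in rects(b,K,T,.014) if 40<q[3]<62)
w=.488*-1+np.pi/2
move((.58,-.412,.36,.445+np.pi/2),(.4475,-.282,.36,w))
E
```

```text
7.4 [0.3948324  0.25085694 0.3305825 ] 1.0006360935939382
wood
black
x 0.4588 y 0.0800  69x52 yaw 0.410 [ 63. 193.]
x 0.3413 y 0.4389  86x45 yaw 0.911 [129. 269.]
x 0.4476 y -0.2818  74x52 yaw -0.469 [372. 240.]
x 0.5781 y -0.4082  71x61 yaw 0.446 [412. 200.]
x 0.6040 y 0.1707  82x50 yaw -1.540 [226. 187.]
x 0.6301 y 0.0863  45x43 yaw 0.404 [252. 177.]
x 0.7065 y -0.0478  53x52 yaw -1.554 [297. 154.]
x 0.4249 y -0.8488  70x44 yaw -1.066 [552. 253.]
x 0.4404 y -0.1338  66x46 yaw 0.118 [322. 242.]
x 0.4528 y -0.4091  66x49 yaw 0.482 [411. 240.]
x 0.5662 y -0.2698  66x46 yaw -0.255 [366. 203.]
row [0.189, -1.363, -0.06, -0.002, -0.003, -0.068] steps 16.5 0.3
row [0.328, -1.018, -0.061, -0.003, -0.002, 1.798] steps 12.9 7.2
```

View pics/w3.png

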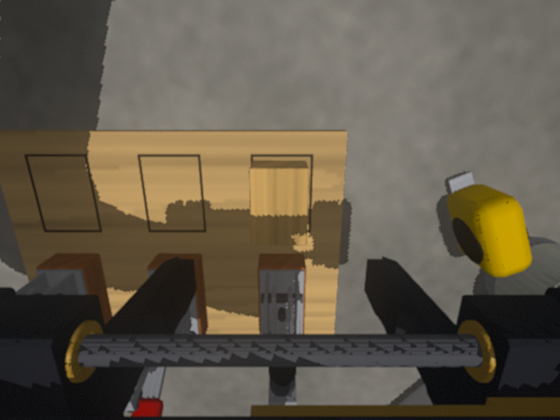

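Block 1 sits inside outline 1, about 3 mm off, which is within tolerance. Next is block C.

Emit:
play_rows(
  rows=[
    [[0.32, -1, -0.06, 0, 0, 1], [0.32, -1, -0.06, 0, 0, 1], [0.32, -1, -0.06, 0, 0, 1], [0.32, -1, -0.06, 0, 0, 1], [0.32, -1, -0.06, 0, 0, 1], [0.32, -1, -0.06, 0, 0, 1], [0.32, -1, -0.06, 0, 0, 1], [0.32, -1, -0.06, 0, 0, 1], [0.32, -1, -0.06, 0, 0, 1], [0.32, -1, -0.06, 0, 0, 1], [0.32, -1, -0.06, 0, 0, 1], [0.32, -1, -0.06, 0, 0, 1], [0.32, -1, -0.06, 0, 0, 1], [0.32, -1, -0.06, 0, 0, 1]],
  ],
)

```text
clock: 8.67
tool_pos: [0.4467, -0.2781, 0.3573]
eef_rot: [0.05, 0.999, -0.001, -0.001]
contact_force: [-0.0, 0.1, -0.5]
opening: 1.003
finger_force: 0.0
```

Emit:
play_rows(
  rows=[
    [[0, -0.02, 0, 0, 0, 0.78], [0, -0.02, 0, 0, 0, 0.78], [0, -0.02, 0, 0, 0, 0.78], [0, -0.02, 0, 0, 0, 0.78], [0, -0.02, 0, 0, 0, 0.78], [0, -0.02, 0, 0, 0, 0.78]],
  ],
)

```text
clock: 9.17
tool_pos: [0.4469, -0.2806, 0.359]
eef_rot: [0.235, 0.972, 0.0, -0.001]
contact_force: [0.1, 1.1, -0.8]
opening: 1.0
finger_force: 0.0
```

```bash
python3 - <<'E'
from h import *
s=get_state();print(s['clock'],s['tool_pos'],s['q'].round(2))
look(.038,name='w4.png')
w=-.478+np.pi/2
move((.4475,-.2815,.1765,w))
E
```

```text
9.1667 [ 0.44685083 -0.28062797  0.3589977 ] [ 0.92  0.72 -0.75  1.89  0.68  0.81  0.9 ]
wood
x 0.5485 y -0.3911  79x50 yaw 1.096 [234. 322.]
x 0.4470 y -0.2813  75x50 yaw -0.484 [279. 193.]
black
x 0.5489 y -0.2674  69x46 yaw -0.245 [335. 270.]
x 0.4340 y -0.1437  64x47 yaw 0.086 [408. 113.]
row [-0.002, -0.001, 0.365, 0.0, -0.002, 0.005] steps 4.4 0.0
```

View pics/w4.png

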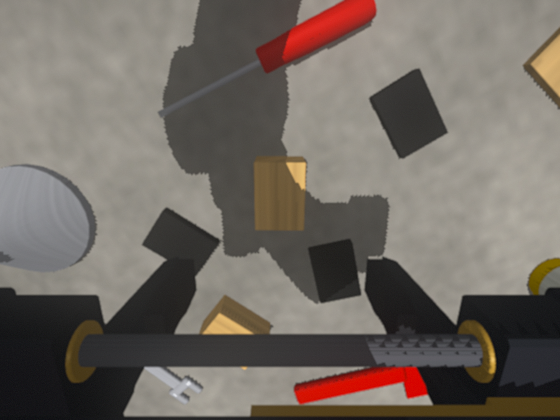

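Block C is at (279,193), with about 5 mm of its front face showing, so I'm correcting for that. The fingers have clear space, so I can descend.

Emit:
play_rows(
  rows=[
    [[-0.006, -0.001, 0.08, 0, 0, 0], [-0.006, -0.001, 0.16, 0, 0, 0], [-0.006, -0.001, 0.24, 0, 0, 0], [-0.006, -0.001, 0.3, 0, 0, 0], [-0.006, -0.001, 0.34, 0, 0, 0], [-0.006, -0.001, 0.365, 0, 0, 0], [-0.006, -0.001, 0.365, 0, 0, 0]],
  ],
)

```text
clock: 9.8
tool_pos: [0.4486, -0.2823, 0.1745]
eef_rot: [0.236, 0.972, 0.001, -0.002]
contact_force: [0.5, 0.4, 0.0]
opening: 1.001
finger_force: 0.0
```

Emit:
play_rows(
  rows=[
    [[0, 0, 0, 0, 0, 0], [0, 0, 0, 0, 0, 0], [0, 0, 0, 0, 0, 0], [0, 0, 0, 0, 0, 0], [0, 0, 0, 0, 0, 0], [0, 0, 0, 0, 0, 0], [0, 0, 0, 0, 0, 0], [0, 0, 0, 0, 0, 0], [0, 0, 0, 0, 0, 0], [0, 0, -0.08, 0, 0, 0], [0, 0, -0.16, 0, 0, 0], [0, 0, -0.24, 0, 0, 0], [0, 0, -0.26, 0, 0, -1], [0, 0, -0.26, 0, 0, -1], [0, 0, -0.26, 0, 0, -1], [0, 0, -0.26, 0, 0, -1], [0, 0, -0.26, 0, 0, -1]],
  ],
  claw=1,
)

```text
clock: 11.22
tool_pos: [0.4489, -0.2834, 0.3069]
eef_rot: [-0.012, 1.0, 0.0, -0.0]
contact_force: [0.4, -0.2, -0.9]
opening: 0.564
finger_force: 25.0
```

```bash
python3 - <<'E'
from h import *
s=get_state();print(s['clock'],s['tool_pos'],s['q'].round(2))
w=.413+np.pi/2
move((.4345,.153,.305,w))
E
```

```text
11.2167 [ 0.4488579  -0.28340797  0.30688914] [ 0.94  0.83 -0.81  1.92  0.86  0.78  1.23]
row [0.008, 0.873, 0.004, 0.001, -0.001, -0.778] steps 10.5 3.1
```

Emit:
play_rows(
  rows=[
    [[0.005, 0.874, 0.004, 0, 0, -0.778], [0.005, 0.874, 0.004, 0, 0, -0.778], [0.005, 0.874, 0.004, 0, 0, -0.778], [0.005, 0.874, 0.004, 0, 0, -0.778], [0.005, 0.874, 0.004, 0, 0, -0.778], [0.005, 0.874, 0.004, 0, 0, -0.778], [0.005, 0.874, 0.004, 0, 0, -0.778], [0.005, 0.874, 0.004, 0, 0, -0.778], [0.005, 0.874, 0.004, 0, 0, -0.778], [0.005, 0.874, 0.004, 0, 0, -0.778], [0.005, 0.874, 0.004, 0, 0, -0.778], [0.005, 0.874, 0.004, 0, 0, -0.778], [0.005, 0.874, 0.004, 0, 0, -0.778], [0.005, 0.874, 0.004, 0, 0, -0.778]],
  ],
)

```text
clock: 12.38
tool_pos: [0.4374, 0.1527, 0.3048]
eef_rot: [-0.202, 0.979, -0.001, -0.001]
contact_force: [0.6, -0.6, -1.7]
opening: 0.564
finger_force: 25.0
```

```bash
python3 - <<'E'
from h import *
s=get_state();print(s['clock'],s['tool_pos'],s['q'].round(2),s['opening'])
w=.413+np.pi/2
move((.436,.1538,.189,w))
E
```

```text
12.3833 [0.43740846 0.15269945 0.30480316] [ 0.07  0.79 -0.84  2.12  0.98  0.7   0.53] 0.5635213643934663
row [0.001, 0.004, 0.232, -0.003, -0.003, -0.011] steps 2.8 0.0
```

Emit:
play_rows(
  rows=[
    [[0.001, 0.002, 0.07, 0, 0, -0.01], [0.001, 0.002, 0.14, 0, 0, -0.01], [0.001, 0.002, 0.2, 0, 0, -0.01], [0.001, 0.002, 0.22, 0, 0, -0.01], [0.001, 0.002, 0.231, 0, 0, -0.01], [0.001, 0.002, 0.231, 0, 0, -0.01], [0.001, 0.002, 0.231, 0, 0, -0.01]],
  ],
)

```text
clock: 12.97
tool_pos: [0.4369, 0.1528, 0.1897]
eef_rot: [-0.204, 0.979, -0.001, -0.0]
contact_force: [-0.0, -0.4, -0.3]
opening: 0.566
finger_force: 25.0
```

Emit:
play_rows(
  rows=[
    [[0, 0, 0, 0, 0, 0], [0, 0, 0, 0, 0, 0], [0, 0, 0, 0, 0, 0], [0, 0, 0, 0, 0, 0], [0, 0, -0.08, 0, 0, 0], [0, 0, -0.16, 0, 0, 0], [0, 0, -0.24, 0, 0, 0], [0, 0, -0.28, 0, 0, 0], [0, 0, -0.28, 0, 0, 0], [0, 0, -0.28, 0, 0, 0]],
  ],
  claw=0,
)

```text
clock: 13.8
tool_pos: [0.4369, 0.1543, 0.3306]
eef_rot: [-0.206, 0.979, -0.0, 0.001]
contact_force: [-0.7, -0.2, -0.6]
opening: 0.999
finger_force: 0.0
```

```bash
python3 - <<'E'
from h import *
s=get_state();print(s['clock'],s['tool_pos'],s['opening'])
im,K,T=view('top');w,b,r=masks(im);show(q for q in rects(w,K,T,.038) if 40<q[3]<62);b=cv2.inRange(cv2.cvtColor(im,6),0,52);show(q for q in rects(b,K,T,.014) if 40<q[3]<62)
im,K,T=view('wrist');cv2.imwrite('pics/w5.png',im)
move((.578,-.410,.36,.445+np.pi/2))
E
```

```text
13.8 [0.43692731 0.15427468 0.33056456] 0.9990010721646267
x 0.3412 y 0.4388  86x45 yaw 0.911 [129. 269.]
x 0.5781 y -0.4082  71x61 yaw 0.446 [413. 199.]
x 0.6040 y 0.1707  82x50 yaw -1.540 [227. 186.]
x 0.6166 y 0.0796  76x44 yaw 0.436 [255. 181.]
x 0.7065 y -0.0478  53x52 yaw -1.554 [296. 155.]
x 0.4250 y -0.8488  70x44 yaw -1.078 [552. 253.]
x 0.4530 y -0.4093  67x49 yaw 0.474 [412. 240.]
x 0.5660 y -0.2705  68x47 yaw -0.224 [368. 202.]
row [0.196, -1.146, -0.061, -0.001, -0.003, -0.06] steps 14.0 0.2
```

Emit:
play_rows(
  rows=[
    [[0.17, -1, -0.06, 0, 0, -0.06], [0.17, -1, -0.06, 0, 0, -0.06], [0.17, -1, -0.06, 0, 0, -0.06], [0.17, -1, -0.06, 0, 0, -0.06], [0.17, -1, -0.06, 0, 0, -0.06], [0.17, -1, -0.06, 0, 0, -0.06], [0.17, -1, -0.06, 0, 0, -0.06], [0.17, -1, -0.06, 0, 0, -0.06], [0.17, -1, -0.06, 0, 0, -0.06], [0.17, -1, -0.06, 0, 0, -0.06], [0.17, -1, -0.06, 0, 0, -0.06], [0.17, -1, -0.06, 0, 0, -0.06], [0.17, -1, -0.06, 0, 0, -0.06], [0.17, -1, -0.06, 0, 0, -0.06]],
  ],
)

```text
clock: 15.07
tool_pos: [0.5599, -0.3413, 0.3567]
eef_rot: [-0.217, 0.976, 0.0, -0.002]
contact_force: [-0.2, -0.1, -0.9]
opening: 1.001
finger_force: 0.0
```

Emit:
play_rows(
  rows=[
    [[0.02, -0.146, 0, 0, 0, 0], [0.02, -0.146, 0, 0, 0, 0], [0.02, -0.146, 0, 0, 0, 0], [0.02, -0.146, 0, 0, 0, 0], [0.02, -0.146, 0, 0, 0, 0]],
  ],
)

```text
clock: 15.48
tool_pos: [0.5834, -0.4048, 0.3586]
eef_rot: [-0.223, 0.975, 0.001, -0.001]
contact_force: [0.7, 1.0, 0.6]
opening: 0.999
finger_force: 0.0
```

```bash
python3 - <<'E'
from h import *
s=get_state();print(s['clock'],s['tool_pos'],s['q'].round(2))
look(.038,name='w6.png')
E
```

```text
15.4833 [ 0.58339454 -0.40481098  0.35863631] [ 0.94  1.   -0.93  1.29  0.79  1.23  2.  ]
wood
x 0.5784 y -0.4120  73x50 yaw 0.450 [274. 184.]
black
x 0.4574 y -0.4125  66x48 yaw 0.475 [334.  61.]
```

View pics/w6.png

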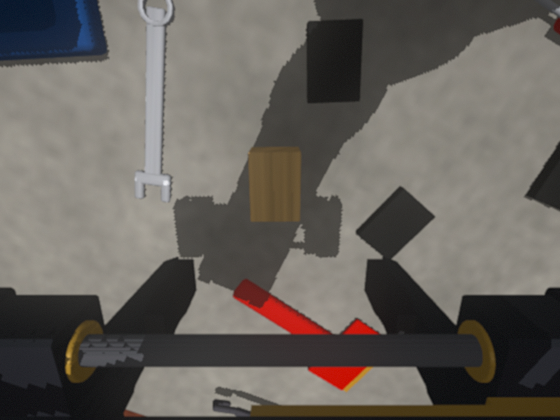

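Block B is at (274,184), square to the fingers, with the wrench and scraper clear of it.

Emit:
play_rows(
  rows=[
    [[0.012, -0.009, 0.08, 0, 0, 0], [0.012, -0.009, 0.16, 0, 0, 0], [0.012, -0.009, 0.24, 0, 0, 0], [0.012, -0.009, 0.3, 0, 0, 0], [0.012, -0.009, 0.34, 0, 0, 0], [0.012, -0.009, 0.364, 0, 0, 0], [0.012, -0.009, 0.364, 0, 0, 0]],
  ],
)

```text
clock: 16.12
tool_pos: [0.5791, -0.4128, 0.1756]
eef_rot: [-0.222, 0.975, 0.001, -0.001]
contact_force: [-0.8, -1.0, 0.9]
opening: 1.005
finger_force: 0.0
```

Emit:
play_rows(
  rows=[
    [[0, 0, 0, 0, 0, 0], [0, 0, 0, 0, 0, 0], [0, 0, 0, 0, 0, 0], [0, 0, 0, 0, 0, 0], [0, 0, 0, 0, 0, 0], [0, 0, 0, 0, 0, 0], [0, 0, 0, 0, 0, 0], [0, 0, 0, 0, 0, 0], [0, 0, 0, 0, 0, 0], [0, 0, -0.08, 0, 0, 0], [0, 0, -0.16, 0, 0, 0], [0, 0, -0.24, 0, 0, 0], [0, 0, -0.26, 0, 0, 0], [0, 0, -0.26, 0, 0, 0]],
  ],
  claw=1,
)

```text
clock: 17.28
tool_pos: [0.5808, -0.4144, 0.3119]
eef_rot: [-0.22, 0.975, -0.002, 0.003]
contact_force: [0.4, -0.4, -1.0]
opening: 0.563
finger_force: 25.0
```

```bash
python3 - <<'E'
from h import *
s=get_state();print(s['clock'],s['tool_pos'],s['q'].round(2))
w=.413+np.pi/2
move((.4785,.0578,.305,w))
E
```

```text
17.2833 [ 0.58079441 -0.41440279  0.3118667 ] [ 0.94  1.05 -0.9   1.32  0.84  1.15  1.98]
row [-0.221, 0.941, 0.01, -0.011, 0.009, 0.063] steps 11.6 0.3
```

Emit:
play_rows(
  rows=[
    [[-0.221, 0.941, 0.01, 0, 0, 0.063], [-0.221, 0.941, 0.01, 0, 0, 0.063], [-0.221, 0.941, 0.01, 0, 0, 0.063], [-0.221, 0.941, 0.01, 0, 0, 0.063], [-0.221, 0.941, 0.01, 0, 0, 0.063], [-0.221, 0.941, 0.01, 0, 0, 0.063], [-0.221, 0.941, 0.01, 0, 0, 0.063], [-0.221, 0.941, 0.01, 0, 0, 0.063], [-0.221, 0.941, 0.01, 0, 0, 0.063], [-0.221, 0.941, 0.01, 0, 0, 0.063], [-0.221, 0.941, 0.01, 0, 0, 0.063], [-0.221, 0.941, 0.01, 0, 0, 0.063], [-0.221, 0.941, 0.01, 0, 0, 0.063], [-0.221, 0.941, 0.01, 0, 0, 0.063]],
  ],
)

```text
clock: 18.45
tool_pos: [0.4759, 0.059, 0.3014]
eef_rot: [-0.207, 0.978, 0.0, -0.001]
contact_force: [-0.4, -0.4, -1.3]
opening: 0.56
finger_force: 25.0
```

```bash
python3 - <<'E'
from h import *
s=get_state();print(s['clock'],s['tool_pos'],s['q'].round(2),s['opening'])
w=.413+np.pi/2
move((.4785,.0578,.189,w))
E
```

```text
18.45 [0.47589309 0.0589603  0.30144091] [ 0.28  0.81 -0.83  2.07  0.95  0.71  0.79] 0.5596803687998791
row [-0.004, -0.004, 0.225, 0.001, -0.005, 0.009] steps 2.7 0.0
```

Emit:
play_rows(
  rows=[
    [[-0.004, -0.002, 0.07, 0, 0, 0], [-0.004, -0.002, 0.14, 0, 0, 0], [-0.004, -0.002, 0.2, 0, 0, 0], [-0.004, -0.002, 0.215, 0, 0, 0], [-0.004, -0.002, 0.225, 0, 0, 0], [-0.004, -0.002, 0.225, 0, 0, 0], [-0.004, -0.002, 0.225, 0, 0, 0]],
  ],
)

```text
clock: 19.03
tool_pos: [0.4787, 0.0556, 0.1891]
eef_rot: [-0.204, 0.979, -0.001, -0.001]
contact_force: [-0.6, 0.6, 0.3]
opening: 0.569
finger_force: 25.0
```

Emit:
play_rows(
  rows=[
    [[0, 0, 0, 0, 0, 0], [0, 0, 0, 0, 0, 0], [0, 0, 0, 0, 0, 0], [0, 0, 0, 0, 0, 0], [0, 0, -0.08, 0, 0, 0], [0, 0, -0.16, 0, 0, 0], [0, 0, -0.24, 0, 0, 0], [0, 0, -0.28, 0, 0, 0], [0, 0, -0.28, 0, 0, 0], [0, 0, -0.28, 0, 0, 0]],
  ],
  claw=0,
)

```text
clock: 19.87
tool_pos: [0.4791, 0.0577, 0.331]
eef_rot: [-0.205, 0.979, -0.0, 0.001]
contact_force: [0.3, 0.3, -0.8]
opening: 1.004
finger_force: 0.0
```

```bash
python3 - <<'E'
from h import *
s=get_state();print(s['clock'],s['tool_pos'],s['opening'])
im,K,T=view('wrist');cv2.imwrite('pics/w7.png',im)
w=.06+np.pi/2
move((.440,-.134,.33,w))
E
```

```text
19.8667 [0.47907896 0.05769979 0.33100862] 1.0042342831722522
row [0.225, -0.32, 0.0, -0.002, -0.0, 0.707] steps 4.7 2.8
```

View pics/w7.png

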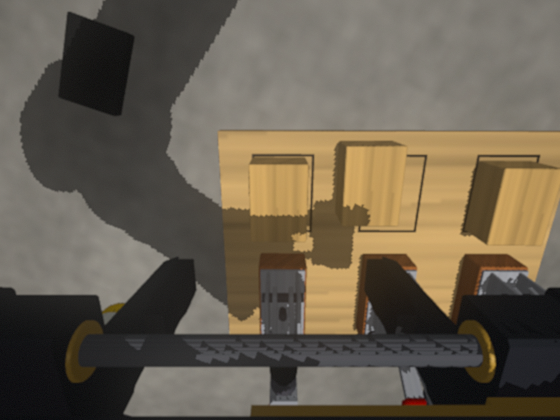

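The pictured middle block has been knocked toward outline 3: its top is now at about (375,185), while outline 2's right edge is at (426,156)–(415,232). Blocks 1 and 3 sit well. I'll measure the knocked one and mend it.

```bash
python3 - <<'E'
from h import *
s=get_state();T=np.eye(4);T[:3,:3]=R.from_quat(s['eef_rot']).as_matrix();T[:3,3]=s['tool_pos'];p=snapshot('wrist');T=T@p['mount'];K=p['camera_matrix'];im=p['pixels']
cv2.imwrite('pics/w8.png',cv2.resize(im[120:260,220:560],None,fx=2.3,fy=2.3,interpolation=cv2.INTER_CUBIC))
g=cv2.cvtColor(im,6).astype(int)
print(g[134:160,375].tolist(),g[200:245,395].tolist(),g[175,325:415].tolist(),sep='\n')
print(g[150:176,290].tolist())
E
```

```text
[159, 160, 158, 157, 156, 157, 157, 148, 124, 98, 91, 90, 92, 118, 144, 158, 160, 160, 161, 159, 160, 162, 162, 161, 161, 163]
[163, 163, 164, 164, 164, 164, 164, 164, 164, 166, 165, 166, 167, 167, 167, 167, 168, 167, 167, 168, 169, 167, 167, 168, 168, 168, 164, 157, 157, 163, 165, 134, 79, 89, 142, 171, 174, 172, 173, 174, 175, 176, 175, 175, 173]
[164, 163, 164, 164, 164, 163, 165, 160, 131, 98, 85, 84, 79, 76, 75, 76, 74, 75, 76, 100, 136, 167, 177, 176, 173, 170, 168, 167, 169, 171, 170, 169, 169, 170, 173, 174, 174, 170, 167, 163, 162, 161, 160, 156, 153, 151, 151, 154, 160, 163, 162, 162, 162, 163, 161, 161, 159, 158, 158, 161, 164, 165, 165, 163, 159, 155, 152, 150, 152, 154, 157, 158, 160, 163, 165, 167, 168, 169, 164, 157, 158, 162, 162, 164, 162, 162, 163, 163, 163, 163]
[173, 170, 168, 168, 163, 129, 80, 84, 106, 105, 94, 90, 91, 93, 93, 102, 132, 158, 166, 166, 165, 163, 165, 166, 165, 164]
```

View pics/w8.png

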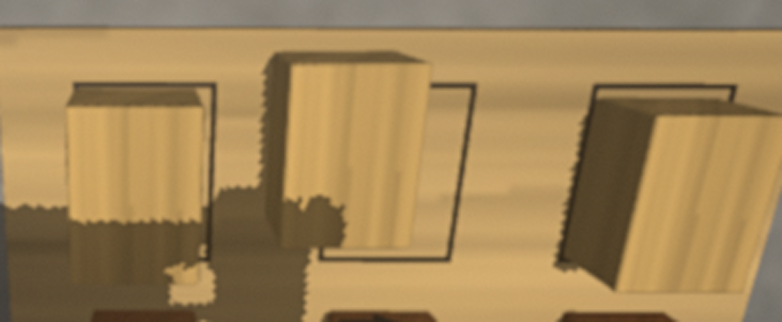

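```bash
python3 - <<'E'
from h import *
s=get_state();T=np.eye(4);T[:3,:3]=R.from_quat(s['eef_rot']).as_matrix();T[:3,3]=s['tool_pos'];p=snapshot('wrist');T=T@p['mount'];K=p['camera_matrix']
ex=np.array([np.cos(.413),np.sin(.413)]);ey=np.array([-ex[1],ex[0]]);o=np.array([.436,.1538])
def bf(px):
    c=cast(px,K,T,.05)[:,:2]-o; return (np.c_[c@ex,c@ey]*1000).round(1)
print('b2',bf([[346.1,147.4],[407,147.8],[397.4,227.4],[343,227.4]]).tolist())
print('b1',bf([[505.7,169.1],[488.7,246],[543.9,247]]).tolist())
print('b3',bf([[249.6,165.7],[309,165.7],[250.4,243]]).tolist())
b=bf([[346.1,147.4],[407,147.8],[397.4,227.4],[343,227.4]]).mean(0)/1000
c=o+b[0]*ex+b[1]*ey;print(c)
move((*c,.26,.413+np.pi/2),(*c,.189,.413+np.pi/2))
print(cast([[99,63]],K,T,.014))
E
```

```text
b2 [[-50.2, -51.8], [-49.9, -2.9], [18.8, -2.5], [18.8, -49.9]]
b1 [[-32.6, 80.3], [36.6, 80.9], [37.5, 130.3]]
b3 [[-35.4, -129.8], [-35.4, -81.2], [33.7, -131.1]]
[0.43243512 0.12300499]
row [0.031, 0.157, 0.138, 0.0, -0.005, 0.001] steps 2.5 0.0
row [0.031, 0.157, 0.28, 0.0, -0.005, 0.001] steps 3.9 0.0
[[ 0.4333319  -0.12864203  0.014     ]]
```

Block 2 is at board (-15.7, -26.8) mm and still square. Blocks 1 and 3 are within 2.5 mm. I'll re-grip block 2 with the fingers part-open and carry it back.

Emit:
play_rows(
  rows=[
    [[0.031, 0.157, 0, 0, 0, 0], [0.031, 0.157, 0, 0, 0, 0], [0.031, 0.157, 0.07, 0, 0, 0], [0.031, 0.157, 0.14, 0, 0, 0], [0.031, 0.157, 0.14, 0, 0, 0], [0.031, 0.157, 0.14, 0, 0, 0]],
  ],
  claw=0.3,
)

```text
clock: 20.52
tool_pos: [0.4323, 0.1234, 0.2587]
eef_rot: [-0.206, 0.979, -0.001, -0.003]
contact_force: [0.1, -0.3, 0.6]
opening: 0.702
finger_force: 0.0
```

Emit:
play_rows(
  rows=[
    [[0, 0, 0.06, 0, 0, 0], [0, 0, 0.12, 0, 0, 0], [0, 0, 0.14, 0, 0, 0], [0, 0, 0.14, 0, 0, 0]],
  ],
)

```text
clock: 20.85
tool_pos: [0.4334, 0.1233, 0.1895]
eef_rot: [-0.205, 0.979, -0.0, -0.001]
contact_force: [0.2, 0.3, -0.1]
opening: 0.701
finger_force: 0.0
```

Emit:
play_rows(
  rows=[
    [[0, 0, 0, 0, 0, 0], [0, 0, 0, 0, 0, 0], [0, 0, 0, 0, 0, 0], [0, 0, 0, 0, 0, 0], [0, 0, 0, 0, 0, 0], [0, 0, 0, 0, 0, 0], [0, 0, -0.01, 0, 0, 0], [0, 0, -0.01, 0, 0, 0], [-0.016, 0.027, -0.01, 0, 0, 0], [-0.031, 0.053, -0.01, 0, 0, 0], [-0.031, 0.053, -0.01, 0, 0, 0], [-0.031, 0.053, 0, 0, 0, 0], [-0.031, 0.053, 0, 0, 0, 0], [-0.031, 0.053, 0, 0, 0, 0]],
  ],
  claw=1,
)

```text
clock: 22.02
tool_pos: [0.437, 0.1545, 0.1906]
eef_rot: [-0.206, 0.979, 0.001, 0.001]
contact_force: [1.3, 2.3, 4.3]
opening: 0.563
finger_force: 25.0
```

Emit:
play_rows(
  rows=[
    [[0, 0, 0, 0, 0, 0], [0, 0, 0, 0, 0, 0], [0, 0, 0, 0, 0, 0], [0, 0, 0, 0, 0, 0], [0, 0, -0.08, 0, 0, 0], [0, 0, -0.16, 0, 0, 0], [0, 0, -0.24, 0, 0, 0], [0, 0, -0.28, 0, 0, 0], [0, 0, -0.28, 0, 0, 0], [0, 0, -0.28, 0, 0, 0]],
  ],
  claw=0,
)

```text
clock: 22.85
tool_pos: [0.4369, 0.1535, 0.3308]
eef_rot: [-0.205, 0.979, -0.0, 0.001]
contact_force: [0.4, -0.2, -0.8]
opening: 1.0
finger_force: 0.0
```

```bash
python3 - <<'E'
from h import *
s=get_state();print(s['clock'],s['tool_pos'],s['opening'])
im,K,T=view('wrist');cv2.imwrite('pics/w9.png',im)
move((.437,-.132,.33,.08+np.pi/2))
E
```

```text
22.85 [0.43687018 0.15350174 0.33076597] 1.0004906143928194
row [0.228, -0.523, 0.0, -0.002, -0.001, 0.666] steps 6.8 2.7
```

View pics/w9.png

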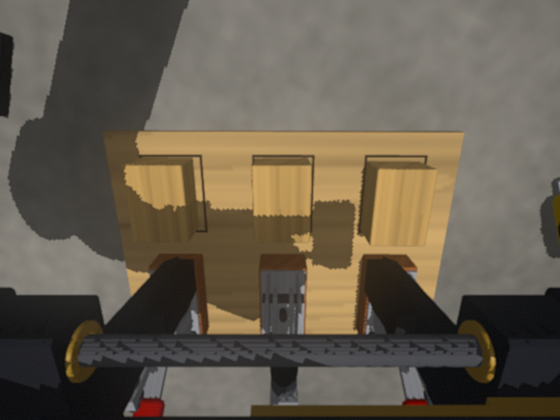

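All three blocks now sit on their outlines (front edges near row 160). On to the pads.

Emit:
play_rows(
  rows=[
    [[0.228, -0.523, 0, 0, 0, 0.666], [0.228, -0.523, 0, 0, 0, 0.666], [0.228, -0.523, 0, 0, 0, 0.666], [0.228, -0.523, 0, 0, 0, 0.666], [0.228, -0.523, 0, 0, 0, 0.666], [0.228, -0.523, 0, 0, 0, 0.666], [0.228, -0.523, 0, 0, 0, 0.666], [0.228, -0.523, 0, 0, 0, 0.666], [0.228, -0.523, 0, 0, 0, 0.666], [0.228, -0.523, 0, 0, 0, 0.666]],
  ],
)

```text
clock: 23.73
tool_pos: [0.4371, -0.1307, 0.3291]
eef_rot: [-0.041, 0.999, 0.001, -0.001]
contact_force: [0.1, 0.3, 0.9]
opening: 1.004
finger_force: 0.0
```

```bash
cat >> h.py <<'E'
def pad(near,thr=58,name=None):
    """wrist look at a pad: its top face fitted from the dark contour, offset to TCP in tool axes"""
    s=get_state();im,K,T=view('wrist');g=cv2.cvtColor(im,6)
    if name: cv2.imwrite('pics/'+name,im)
    for t in(46,50,54,58,62):
        for q in rects(cv2.inRange(g,0,t),K,T,.014,500):
            if np.hypot(q[0]-near[0],q[1]-near[1])<.05 and 40<q[3]<60 and q[2]<85: print(t,end=' ');show([q])
    return g,K,T,s
E
python3 - <<'E'
from h import *
g,K,T,s=pad((.437,-.132),name='w10.png');print(s['clock'],s['tool_pos'],s['q'].round(2))
g=g.astype(int);print(g[120:260:3,280].tolist(),g[190,220:340:2].tolist())
E
```

```text
46 x 0.4389 y -0.1342  70x49 yaw 0.084 [272. 191.]
50 x 0.4389 y -0.1343  70x49 yaw 0.085 [277. 191.]
54 x 0.4389 y -0.1344  70x49 yaw 0.081 [275. 196.]
58 x 0.4391 y -0.1342  72x50 yaw 0.072 [275. 196.]
62 x 0.4390 y -0.1342  72x51 yaw 0.084 [275. 196.]
23.7333 [ 0.43705809 -0.13072569  0.32912458] [ 0.65  0.7  -0.75  2.12  0.82  0.64  0.98]
[150, 151, 154, 154, 153, 152, 151, 154, 155, 152, 153, 151, 149, 136, 45, 52, 51, 52, 51, 48, 48, 48, 47, 44, 47, 45, 46, 45, 45, 44, 45, 39, 31, 32, 30, 34, 33, 41, 70, 70, 70, 70, 70, 70, 72, 75, 75] [72, 71, 72, 74, 73, 73, 71, 71, 72, 73, 74, 72, 123, 151, 147, 64, 41, 42, 43, 44, 43, 42, 45, 45, 45, 44, 45, 45, 47, 48, 47, 47, 48, 47, 47, 48, 49, 50, 50, 49, 53, 127, 149, 145, 145, 146, 146, 148, 150, 149, 149, 149, 149, 148, 148, 147, 148, 148, 147, 146]
```

Emit:
play_rows(
  rows=[
    [[-0.003, -0.007, 0.08, 0, 0, 0], [-0.003, -0.007, 0.16, 0, 0, 0], [-0.003, -0.007, 0.24, 0, 0, 0], [-0.003, -0.007, 0.29, 0, 0, 0], [-0.003, -0.007, 0.31, 0, 0, 0], [-0.003, -0.007, 0.322, 0, 0, 0], [-0.003, -0.007, 0.322, 0, 0, 0], [-0.003, -0.007, 0.322, 0, 0, 0]],
  ],
)

```text
clock: 24.45
tool_pos: [0.4394, -0.1328, 0.169]
eef_rot: [-0.042, 0.999, 0.001, -0.0]
contact_force: [-0.1, 0.3, 0.5]
opening: 1.001
finger_force: 0.0
```

```bash
python3 - <<'E'
from h import *
s=get_state();print(s['clock'],s['tool_pos'],s['contact_force'])
E
```

```text
24.45 [ 0.4394062  -0.13282546  0.16898953] [-0.12446415  0.34822933  0.54137902]
```

Emit:
play_rows(
  rows=[
    [[0, 0, 0, 0, 0, 0], [0, 0, 0, 0, 0, 0], [0, 0, 0, 0, 0, 0], [0, 0, 0, 0, 0, 0], [0, 0, 0, 0, 0, 0], [0, 0, 0, 0, 0, 0], [0, 0, 0, 0, 0, 0], [0, 0, 0, 0, 0, 0], [0, 0, 0, 0, 0, 0], [0, 0, -0.06, 0, 0, 0], [0, 0, -0.14, 0, 0, 0], [0, 0, -0.22, 0, 0, 0], [0, 0, -0.3, 0, 0, 0], [0, 0, -0.32, 0, 0, 0], [0, 0, -0.32, 0, 0, 0]],
  ],
  claw=1,
)

```text
clock: 25.7
tool_pos: [0.4401, -0.1346, 0.3328]
eef_rot: [-0.04, 0.999, -0.001, 0.004]
contact_force: [0.4, -0.5, -1.7]
opening: 0.562
finger_force: 25.0
```

```bash
python3 - <<'E'
from h import *
s=get_state();print(s['clock'],s['tool_pos'],s['opening'])
move((.4785,.0565,.331,.413+np.pi/2),(.4368,.1537,.331,.413+np.pi/2),(.3965,.2505,.331,.413+np.pi/2))
E
```

```text
25.7 [ 0.4401239  -0.13462038  0.33281122] 0.5617119892198347
row [-0.107, 0.375, 0.004, -0.006, 0.013, -0.666] steps 4.7 2.7
row [-0.039, 0.575, 0.003, -0.006, 0.013, -0.666] steps 6.9 2.7
row [0.026, 0.775, 0.002, -0.006, 0.013, -0.666] steps 9.3 2.7
```

Emit:
play_rows(
  rows=[
    [[0.026, 0.775, 0, 0, 0, -0.666], [0.026, 0.775, 0, 0, 0, -0.666], [0.026, 0.775, 0, 0, 0, -0.666], [0.026, 0.775, 0, 0, 0, -0.666], [0.026, 0.775, 0, 0, 0, -0.666], [0.026, 0.775, 0, 0, 0, -0.666], [0.026, 0.775, 0, 0, 0, -0.666], [0.026, 0.775, 0, 0, 0, -0.666], [0.026, 0.775, 0, 0, 0, -0.666], [0.026, 0.775, 0, 0, 0, -0.666], [0.026, 0.775, 0, 0, 0, -0.666], [0.026, 0.775, 0, 0, 0, -0.666], [0.026, 0.775, 0, 0, 0, -0.666]],
  ],
)

```text
clock: 26.78
tool_pos: [0.3951, 0.2487, 0.3281]
eef_rot: [-0.205, 0.979, -0.002, -0.001]
contact_force: [0.1, 0.5, -1.1]
opening: 0.566
finger_force: 25.0
```

```bash
python3 - <<'E'
from h import *
s=get_state();print(s['clock'],s['tool_pos'],s['opening'],s['q'].round(2))
im,K,T=view('wrist');cv2.imwrite('pics/w11.png',im)
move((.3965,.2505,.22,.413+np.pi/2))
E
```

```text
26.7833 [0.39505642 0.24868067 0.32812812] 0.5658661161305882 [-0.21  0.71 -0.73  2.09  0.8   0.65  0.49]
row [-0.004, 0.003, 0.217, -0.005, -0.005, -0.003] steps 2.6 0.0
```

View pics/w11.png

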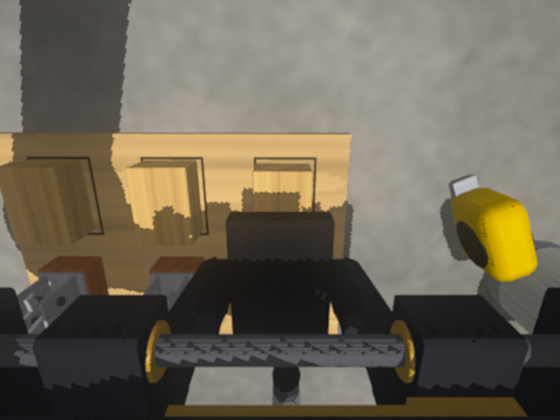

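The pad is held square, with its front face at rows 212–259. Block 1's front top edge shows near row 168, columns 252–312. I'll get block 1's offset numerically.

```bash
cat >> h.py <<'E'
EX=np.array([np.cos(.413),np.sin(.413)]);EY=np.array([-EX[1],EX[0]]);O2=np.array([.436,.1538])
def board(px,K,T,z): c=cast(px,K,T,z)[:,:2]-O2; return (np.c_[c@EX,c@EY]*1000).round(1).tolist()
def tcp_b():
    c=get_state()['tool_pos'][:2]-O2; return (c@EX*1000).round(1),(c@EY*1000).round(1)
E
python3 - <<'E'
from h import *
im=cv2.imread('pics/w11.png');g=cv2.cvtColor(im,6).astype(int)
for c in(265,285,300):print(c,g[155:182,c].tolist())
print('row180',g[180,244:322].tolist())
E
```

```text
265 [189, 171, 126, 91, 133, 171, 173, 159, 134, 110, 105, 107, 109, 112, 112, 122, 160, 194, 198, 198, 197, 197, 197, 197, 196, 197, 197]
285 [189, 172, 127, 87, 117, 156, 171, 167, 145, 117, 110, 112, 109, 106, 103, 110, 147, 182, 189, 190, 190, 189, 189, 190, 190, 187, 187]
300 [188, 171, 127, 86, 117, 157, 171, 167, 143, 112, 103, 107, 109, 107, 101, 104, 137, 167, 179, 178, 179, 177, 178, 177, 177, 177, 177]
row180 [190, 189, 190, 189, 190, 189, 190, 187, 176, 182, 197, 202, 200, 198, 196, 194, 195, 196, 197, 197, 195, 197, 199, 200, 200, 197, 194, 190, 188, 187, 187, 187, 183, 180, 176, 178, 183, 188, 189, 189, 188, 187, 189, 189, 189, 187, 186, 188, 191, 191, 190, 189, 186, 183, 180, 177, 177, 179, 183, 186, 187, 188, 191, 192, 195, 196, 195, 187, 159, 111, 78, 119, 170, 190, 192, 190, 189, 190]
```

```bash
python3 - <<'E'
from h import *
s=get_state();T=np.eye(4);T[:3,:3]=R.from_quat(s['eef_rot']).as_matrix();T[:3,3]=s['tool_pos'];p=snapshot('wrist');T=T@p['mount'];K=p['camera_matrix']
print('tcp',tcp_b(),'front top',board([[282,171.2]],K,T,.05),'front bot',board([[282,163]],K,T,.012),'L,R',board([[252,180],[311.5,180]],K,T,.05),'outl',board([[282,158]],K,T,.012))
E
```

```text
tcp (np.float64(0.8), np.float64(103.1)) front top [[-30.7, 104.6]] front bot [[-30.7, 104.7]] L,R [[-23.4, 79.8], [-23.3, 129.0]] outl [[-35.3, 104.7]]
```

```bash
python3 - <<'E'
from h import *
P=[];A=[]
for i in range(8):
    P.append(get_state()['tool_pos']);_,K,T=view('wrist');A.append(board([[282,171.2],[282,158]],K,T,.05)[0]+board([[282,158]],K,T,.012)[0])
P=np.array(P);print((P*1000).round(1));m=P.mean(0);print(m,((m[:2]-O2)@EX*1000),((m[:2]-O2)@EY*1000));print(np.mean(A,0))
E
```

```text
[[395.4 248.5 328.6]
 [395.4 248.7 328.7]
 [395.4 249.1 328.9]
 [395.4 249.4 329.1]
 [395.3 249.6 329.1]
 [395.3 249.9 329.2]
 [395.2 250.1 329.2]
 [395.1 250.3 329.3]]
[0.39531371 0.2494534  0.32901547] 1.1259232805730934 103.94074396165124
[-29.65   105.8875 -34.175  106.0875]
```

Emit:
play_rows(
  rows=[
    [[-0.006, 0, 0.06, 0, 0, 0], [-0.006, 0, 0.12, 0, 0, 0], [-0.006, 0, 0.17, 0, 0, 0], [-0.006, 0, 0.2, 0, 0, 0], [-0.006, 0, 0.207, 0, 0, 0], [-0.006, 0, 0.207, 0, 0, 0], [-0.006, 0, 0.207, 0, 0, 0], [-0.006, 0, 0.207, 0, 0, 0], [-0.006, 0, 0.207, 0, 0, 0], [-0.006, 0, 0.207, 0, 0, 0]],
  ],
)

```text
clock: 28.12
tool_pos: [0.398, 0.2519, 0.2265]
eef_rot: [-0.205, 0.979, 0.0, 0.001]
contact_force: [0.2, -0.4, -0.1]
opening: 0.563
finger_force: 25.0
```

```bash
python3 - <<'E'
from h import *
im,K,T=view('wrist');s=get_state();print(s['tool_pos'],tcp_b());cv2.imwrite('pics/w12.png',im);cv2.imwrite('pics/w12c.png',cv2.resize(im[130:330,200:400],None,fx=3,fy=3,interpolation=cv2.INTER_CUBIC))
print(board([[282,158]],K,T,.05))
E
```

```text
[0.3980216  0.25182451 0.22638419] (np.float64(4.6), np.float64(105.0))
[[-53.7, 106.6]]
```

View pics/w12c.png

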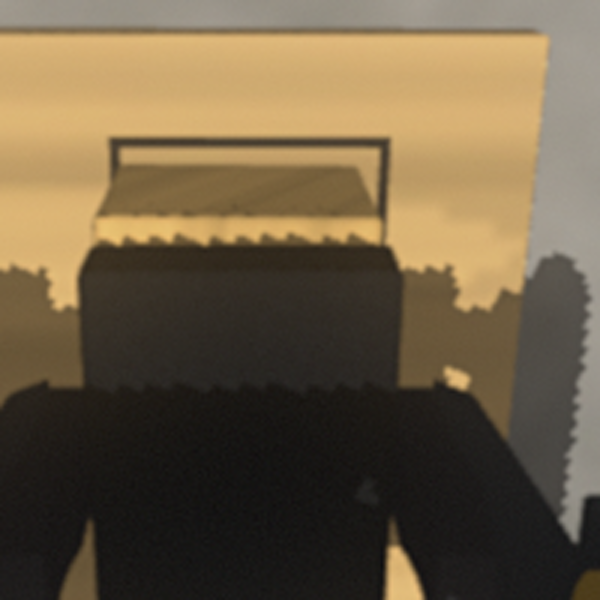

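Very clear view. The block's top front edge is at crop row 215 (px row 201.7, columns 231.7–328.3). The pad's bottom front edge is at px row 212 and its top edge is at row 220 (columns 226.7–334). They're aligned laterally, and the pad sits a little too far back.

```bash
python3 - <<'E'
from h import *
im=cv2.imread('pics/w12.png');g=cv2.cvtColor(im,6).astype(int)
for c in(260,280,300):print(c,g[180:226,c].tolist())
print(g[208,222:240].tolist(),g[208,322:336].tolist())
_,K,T=view('wrist')
print('block',board([[231.7,201.7],[328.3,201.7]],K,T,.05),'padbot',board([[230.7,212],[330,212]],K,T,.0577),'padtop',board([[226.7,220],[334,220]],K,T,.0717),'outl',board([[237.3,176.7],[329.3,176.7]],K,T,.012),'blkbot',board([[280,185]],K,T,.012),tcp_b())
E
```

```text
260 [165, 168, 166, 162, 142, 113, 99, 97, 99, 102, 103, 105, 107, 108, 106, 106, 105, 105, 105, 105, 103, 112, 145, 173, 182, 184, 184, 168, 131, 99, 89, 76, 51, 44, 44, 46, 44, 43, 43, 44, 45, 49, 48, 49, 49, 49]
280 [165, 166, 164, 160, 142, 116, 106, 104, 104, 106, 106, 105, 106, 103, 104, 101, 100, 98, 94, 95, 96, 111, 142, 167, 176, 182, 181, 179, 148, 102, 87, 73, 47, 43, 42, 41, 41, 40, 41, 41, 44, 46, 49, 47, 46, 47]
300 [165, 165, 165, 160, 146, 123, 103, 99, 100, 98, 98, 96, 98, 100, 101, 101, 101, 99, 100, 100, 101, 109, 137, 165, 175, 181, 184, 180, 154, 108, 88, 73, 49, 42, 41, 42, 43, 43, 41, 41, 45, 46, 48, 45, 50, 47]
[184, 184, 183, 184, 183, 184, 184, 182, 171, 168, 177, 188, 194, 195, 194, 195, 194, 192] [189, 189, 188, 180, 160, 121, 127, 169, 184, 184, 183, 185, 184, 183]
block [[-31.4, 80.8], [-31.4, 130.3]] padbot [[-28.5, 81.3], [-28.5, 130.2]] padtop [[-29.5, 81.6], [-29.5, 129.9]] outl [[-35.8, 79.1], [-35.8, 136.2]] blkbot [[-30.5, 105.6]] (np.float64(4.5), np.float64(105.0))
```

The pad needs to move 2 mm toward the front. Lowering and releasing.

Emit:
play_rows(
  rows=[
    [[0.004, 0, 0, 0, 0, 0], [0.004, 0, 0, 0, 0, 0], [0.004, 0, 0.008, 0, 0, 0], [0.004, 0, 0.013, 0, 0, 0], [0.004, 0, 0.015, 0, 0, 0], [0.004, 0, 0.015, 0, 0, 0], [0.004, 0, 0.015, 0, 0, 0], [0.004, 0, 0.015, 0, 0, 0]],
  ],
)

```text
clock: 28.88
tool_pos: [0.3957, 0.2511, 0.2192]
eef_rot: [-0.206, 0.979, -0.0, 0.001]
contact_force: [-0.9, -1.6, 15.6]
opening: 0.562
finger_force: 25.0
```

Emit:
play_rows(
  rows=[
    [[0, 0, 0, 0, 0, 0], [0, 0, 0, 0, 0, 0], [0, 0, 0, 0, 0, 0], [0, 0, 0, 0, 0, 0], [0, 0, -0.08, 0, 0, 0], [0, 0, -0.16, 0, 0, 0], [0, 0, -0.22, 0, 0, 0], [0, 0, -0.22, 0, 0, 0], [0, 0, -0.22, 0, 0, 0], [0, 0, -0.22, 0, 0, 0], [0, 0, -0.22, 0, 0, 0]],
  ],
  claw=0,
)

```text
clock: 29.8
tool_pos: [0.3957, 0.2505, 0.3271]
eef_rot: [-0.205, 0.979, -0.001, -0.001]
contact_force: [0.1, 0.5, 0.4]
opening: 1.002
finger_force: 0.0
```

```bash
python3 - <<'E'
from h import *
im,K,T=view('wrist');s=get_state();print(s['clock'],s['tool_pos'],tcp_b());cv2.imwrite('pics/w13.png',im)
g=cv2.cvtColor(im,6).astype(int)
for c in(260,280,300):print(c,g[150:200,c].tolist())
print(g[195,235:330].tolist())
im,K,T=view('top');b=cv2.inRange(cv2.cvtColor(im,6),0,52);show(q for q in rects(b,K,T,.014) if 40<q[3]<62)
move((.566,-.270,.33,-.25+np.pi/2),(.453,-.410,.33,.476+np.pi/2))
E
```

```text
29.85 [0.39566546 0.25064512 0.32700205] (np.float64(1.9), np.float64(104.9))
260 [168, 168, 168, 169, 164, 135, 83, 77, 121, 151, 149, 130, 103, 91, 91, 93, 96, 97, 95, 79, 54, 49, 53, 55, 56, 55, 54, 55, 56, 56, 54, 55, 54, 53, 52, 54, 54, 51, 52, 53, 54, 50, 51, 51, 52, 51, 50, 50, 49, 50]
280 [166, 166, 167, 169, 163, 134, 83, 76, 122, 150, 150, 136, 113, 97, 97, 97, 94, 92, 90, 74, 52, 46, 50, 52, 52, 52, 52, 54, 52, 52, 51, 51, 51, 51, 50, 49, 49, 48, 49, 49, 48, 49, 49, 47, 47, 49, 48, 47, 47, 46]
300 [167, 166, 165, 167, 163, 137, 88, 77, 121, 149, 151, 139, 115, 93, 90, 93, 94, 94, 89, 71, 52, 48, 48, 51, 52, 53, 52, 52, 53, 50, 51, 51, 51, 52, 49, 49, 49, 48, 48, 50, 47, 48, 48, 48, 48, 47, 46, 47, 47, 44]
[177, 176, 176, 176, 178, 175, 176, 176, 177, 175, 177, 176, 177, 174, 137, 77, 52, 50, 53, 51, 52, 52, 52, 52, 52, 51, 51, 50, 50, 50, 48, 50, 49, 48, 51, 50, 49, 48, 48, 48, 46, 47, 49, 47, 46, 49, 47, 47, 48, 48, 47, 48, 46, 47, 47, 44, 47, 47, 46, 46, 46, 47, 47, 45, 46, 47, 47, 48, 50, 47, 49, 47, 48, 48, 46, 46, 45, 73, 131, 162, 164, 163, 161, 163, 163, 164, 163, 164, 164, 164, 164, 164, 163, 165, 164]
x 0.4251 y -0.8488  70x45 yaw -1.077 [552. 253.]
x 0.3887 y 0.1921  156x59 yaw 0.734 [215. 256.]
x 0.4531 y -0.4095  66x50 yaw 0.477 [412. 240.]
x 0.5659 y -0.2699  67x47 yaw -0.265 [366. 203.]
row [0.107, -1.091, -0.005, -0.003, -0.004, 1.328] steps 13.1 5.3
row [0.427, -1.256, -0.004, -0.001, -0.005, -0.124] steps 15.9 0.5
```

The pad is flush on block 1: no bright wood strip shows at the front, and the sides line up. Next pad.

Emit:
play_rows(
  rows=[
    [[0.098, -1, 0, 0, 0, 1], [0.098, -1, 0, 0, 0, 1], [0.098, -1, 0, 0, 0, 1], [0.098, -1, 0, 0, 0, 1], [0.098, -1, 0, 0, 0, 1], [0.098, -1, 0, 0, 0, 1], [0.098, -1, 0, 0, 0, 1], [0.098, -1, 0, 0, 0, 1], [0.098, -1, 0, 0, 0, 1], [0.098, -1, 0, 0, 0, 1], [0.098, -1, 0, 0, 0, 1], [0.098, -1, 0, 0, 0, 1], [0.098, -1, 0, 0, 0, 1], [0.098, -1, 0, 0, 0, 1]],
  ],
)

```text
clock: 31.07
tool_pos: [0.5517, -0.2298, 0.3264]
eef_rot: [0.046, 0.999, -0.0, -0.001]
contact_force: [-0.2, -0.2, 0.2]
opening: 0.998
finger_force: 0.0
```

Emit:
play_rows(
  rows=[
    [[-0.036, -0.084, 0, 0, 0, 0.33], [-0.036, -0.084, 0, 0, 0, 0.33], [-0.036, -0.084, 0, 0, 0, 0.33], [-0.036, -0.084, 0, 0, 0, 0.33], [-0.036, -0.084, 0, 0, 0, 0.33], [-0.036, -0.084, 0, 0, 0, 0.33], [-0.036, -0.084, 0, 0, 0, 0.33], [-0.036, -0.084, 0, 0, 0, 0.33]],
  ],
)

```text
clock: 31.73
tool_pos: [0.5664, -0.269, 0.3284]
eef_rot: [0.124, 0.992, 0.0, -0.0]
contact_force: [0.0, 0.1, -0.2]
opening: 0.999
finger_force: 0.0
```

```bash
python3 - <<'E'
from h import *
g,K,T,s=pad((.566,-.27),name='w14.png');print(s['clock'],s['tool_pos'],s['q'].round(2))
E
```

```text
46 x 0.5659 y -0.2702  70x49 yaw -0.245 [279. 192.]
50 x 0.5654 y -0.2701  70x49 yaw -0.250 [278. 194.]
54 x 0.5654 y -0.2700  70x50 yaw -0.250 [278. 194.]
58 x 0.5659 y -0.2703  72x50 yaw -0.246 [278. 194.]
62 x 0.5659 y -0.2702  72x51 yaw -0.246 [278. 194.]
31.7333 [ 0.56639529 -0.26896015  0.32835137] [ 0.72  0.86 -0.66  1.62  0.64  0.9   1.14]
```

Emit:
play_rows(
  rows=[
    [[0.001, -0.003, 0.08, 0, 0, 0], [0.001, -0.003, 0.16, 0, 0, 0], [0.001, -0.003, 0.24, 0, 0, 0], [0.001, -0.003, 0.29, 0, 0, 0], [0.001, -0.003, 0.31, 0, 0, 0], [0.001, -0.003, 0.319, 0, 0, 0], [0.001, -0.003, 0.319, 0, 0, 0], [0.001, -0.003, 0.319, 0, 0, 0], [0.001, -0.003, 0.319, 0, 0, 0]],
  ],
)

```text
clock: 32.53
tool_pos: [0.5665, -0.2714, 0.1708]
eef_rot: [0.125, 0.992, -0.0, 0.002]
contact_force: [0.2, 0.3, 1.1]
opening: 0.998
finger_force: 0.0
```

Emit:
play_rows(
  rows=[
    [[0, 0, 0, 0, 0, 0], [0, 0, 0, 0, 0, 0], [0, 0, 0, 0, 0, 0], [0, 0, 0, 0, 0, 0], [0, 0, 0, 0, 0, 0], [0, 0, 0, 0, 0, 0], [0, 0, 0, 0, 0, 0], [0, 0, 0, 0, 0, 0], [0, 0, 0, 0, 0, 0], [0, 0, -0.06, 0, 0, 0], [0, 0, -0.14, 0, 0, 0], [0, 0, -0.22, 0, 0, 0], [0, 0, -0.3, 0, 0, -1], [0, 0, -0.32, 0, 0, -1], [0, 0, -0.32, 0, 0, -1], [0, 0, -0.32, 0, 0, -1], [0, 0, -0.32, 0, 0, -1], [0, 0, -0.32, 0, 0, -1], [0, 0, -0.32, 0, 0, -1]],
  ],
  claw=1,
)

```text
clock: 34.12
tool_pos: [0.5654, -0.2712, 0.3283]
eef_rot: [-0.123, 0.992, 0.0, -0.0]
contact_force: [-0.2, -0.7, -1.4]
opening: 0.567
finger_force: 25.0
```

```bash
python3 - <<'E'
from h import *
s=get_state();print(s['clock'],s['tool_pos'],s['opening'])
t=O2+.0007*EX+0*EY; u=O2+-.0002*EX-.1053*EY
move((*t,.328,.413+np.pi/2),(*u,.328,.413+np.pi/2))
E
```

```text
34.1167 [ 0.56536533 -0.27122163  0.32827812] 0.5667757711320596
row [0.043, 0.888, 0.001, 0.001, -0.001, -0.335] steps 10.7 1.3
row [0.01, 0.68, 0.001, 0.001, -0.001, -0.335] steps 8.2 1.3
```

Emit:
play_rows(
  rows=[
    [[0.043, 0.888, 0, 0, 0, -0.335], [0.043, 0.888, 0, 0, 0, -0.335], [0.043, 0.888, 0, 0, 0, -0.335], [0.043, 0.888, 0, 0, 0, -0.335], [0.043, 0.888, 0, 0, 0, -0.335], [0.043, 0.888, 0, 0, 0, -0.335], [0.043, 0.888, 0, 0, 0, -0.335], [0.043, 0.888, 0, 0, 0, -0.335], [0.043, 0.888, 0, 0, 0, -0.335], [0.043, 0.888, 0, 0, 0, -0.335], [0.043, 0.888, 0, 0, 0, -0.335], [0.043, 0.888, 0, 0, 0, -0.335], [0.043, 0.888, 0, 0, 0, -0.335], [0.043, 0.888, 0.06, 0, 0, -0.335], [0.043, 0.888, 0.12, 0, 0, -0.335], [0.043, 0.888, 0.17, 0, 0, -0.335], [0.043, 0.888, 0.2, 0, 0, -0.335], [0.043, 0.888, 0.203, 0, 0, -0.335], [0.043, 0.888, 0.203, 0, 0, -0.335], [0.043, 0.888, 0.203, 0, 0, -0.335]],
  ],
)

```text
clock: 35.78
tool_pos: [0.4359, 0.1532, 0.2277]
eef_rot: [-0.206, 0.979, -0.0, 0.0]
contact_force: [-0.1, 0.5, -1.5]
opening: 0.561
finger_force: 25.0
```

```bash
python3 - <<'E'
from h import *
for i in range(5): view('wrist')
im,K,T=view('wrist');s=get_state();print(s['clock'],s['opening'],s['tool_pos'],tcp_b(),(s['eef_rot']).round(4));cv2.imwrite('pics/w15.png',im)
g=cv2.cvtColor(im,6).astype(int)
for c in(250,280,310):print(c,g[180:226,c].tolist())
for r in(207,225):print(r,g[r,222:242].tolist(),g[r,318:340].tolist())
E
```

```text
36.0833 0.5638919887336773 [0.43564348 0.15371001 0.22785158] (np.float64(-0.4), np.float64(0.1)) [-2.064e-01  9.785e-01  1.000e-04  7.000e-04]
250 [205, 191, 142, 85, 82, 130, 164, 152, 123, 117, 117, 117, 115, 113, 114, 116, 118, 118, 121, 123, 126, 123, 120, 121, 144, 184, 203, 209, 213, 213, 199, 159, 111, 80, 60, 53, 57, 55, 55, 55, 54, 55, 57, 59, 60, 61]
280 [206, 202, 165, 95, 72, 110, 150, 151, 128, 120, 119, 121, 120, 121, 120, 122, 120, 117, 114, 114, 114, 111, 108, 110, 136, 173, 195, 201, 204, 206, 201, 173, 121, 76, 53, 50, 51, 49, 49, 49, 49, 50, 50, 54, 55, 57]
310 [207, 202, 165, 94, 75, 108, 138, 136, 118, 111, 112, 116, 116, 116, 117, 117, 115, 116, 115, 118, 116, 114, 109, 108, 120, 156, 184, 191, 193, 195, 194, 187, 152, 93, 54, 51, 53, 52, 52, 51, 49, 48, 53, 58, 60, 58]
207 [208, 208, 208, 208, 208, 208, 208, 208, 209, 206, 190, 180, 188, 205, 215, 217, 215, 214, 212, 211] [203, 204, 204, 207, 210, 211, 210, 209, 203, 194, 188, 195, 205, 207, 206, 206, 206, 206, 205, 205, 207, 205]
225 [208, 211, 207, 161, 87, 58, 64, 66, 65, 65, 65, 64, 64, 65, 64, 65, 63, 62, 64, 62] [60, 59, 61, 60, 60, 61, 61, 58, 60, 60, 60, 60, 60, 61, 60, 58, 70, 93, 106, 107, 109, 107]
```

```bash
python3 - <<'E'
from h import *
_,K,T=view('wrist');s=get_state();print(s['tool_pos'])
print('block',board([[233,204.8],[328.3,204.8]],K,T,.05),'padbot',board([[280,213.3]],K,T,.0585),'padtop',board([[225.5,222],[334.7,222]],K,T,.0725),'outl',board([[280,183.5]],K,T,.012),'blkbot',board([[280,188]],K,T,.012),tcp_b())
im=cv2.imread('pics/w12.png')
E
```

```text
[0.43559194 0.15376533 0.22772348]
block [[-34.1, -23.9], [-34.3, 25.5]] padbot [[-32.5, 0.5]] padtop [[-33.2, -24.2], [-33.3, 25.3]] outl [[-36.0, 0.5]] blkbot [[-33.1, 0.5]] (np.float64(-0.4), np.float64(0.1))
```

Emit:
play_rows(
  rows=[
    [[0.002, 0, 0, 0, 0, 0], [0.002, 0, 0.005, 0, 0, 0], [0.002, 0, 0.01, 0, 0, 0], [0.002, 0, 0.014, 0, 0, 0], [0.002, 0, 0.016, 0, 0, 0], [0.002, 0, 0.016, 0, 0, 0], [0.002, 0, 0.016, 0, 0, 0], [0.002, 0, 0.016, 0, 0, 0]],
  ],
)

```text
clock: 36.8
tool_pos: [0.4345, 0.1535, 0.2192]
eef_rot: [-0.207, 0.978, -0.0, -0.0]
contact_force: [0.7, 0.1, -0.8]
opening: 0.559
finger_force: 25.0
```

Emit:
play_rows(
  rows=[
    [[0, 0, 0, 0, 0, 0], [0, 0, 0, 0, 0, 0], [0, 0, 0, 0, 0, 0], [0, 0, 0, 0, 0, 0], [0, 0, -0.08, 0, 0, 0], [0, 0, -0.16, 0, 0, 0], [0, 0, -0.22, 0, 0, 0], [0, 0, -0.22, 0, 0, 0], [0, 0, -0.22, 0, 0, 0], [0, 0, -0.22, 0, 0, 0], [0, 0, -0.22, 0, 0, 0]],
  ],
  claw=0,
)

```text
clock: 37.72
tool_pos: [0.4341, 0.153, 0.3282]
eef_rot: [-0.207, 0.978, -0.0, -0.001]
contact_force: [-0.3, 0.1, -0.2]
opening: 0.999
finger_force: 0.0
```

```bash
python3 - <<'E'
from h import *
im,K,T=view('wrist');s=get_state();print(s['clock'],s['tool_pos'],tcp_b());cv2.imwrite('pics/w16.png',im)
g=cv2.cvtColor(im,6).astype(int)
for c in(260,280,300):print(c,g[150:180,c].tolist())
print(g[195,240:260].tolist(),g[195,300:325].tolist())
b=cv2.inRange(cv2.cvtColor(im,6),0,70);show(q for q in rects(b,K,T,.064,400) if q[2]<100);print(board([[q[5][0],q[5][1]] for q in rects(b,K,T,.064,400)],K,T,.064))
im,K,T=view('top');b=cv2.inRange(cv2.cvtColor(im,6),0,52);show(q for q in rects(b,K,T,.014) if 40<q[3]<62)
move((.453,-.410,.33,.476+np.pi/2))
E
```

```text
37.7667 [0.43413345 0.15308505 0.32809567] (np.float64(-2.0), np.float64(0.1))
260 [181, 185, 187, 189, 189, 187, 185, 186, 179, 143, 88, 106, 126, 112, 101, 98, 99, 103, 102, 93, 73, 56, 54, 57, 60, 59, 60, 60, 60, 60]
280 [179, 182, 184, 186, 187, 185, 185, 185, 180, 142, 84, 88, 111, 113, 105, 103, 104, 104, 98, 83, 62, 50, 51, 53, 56, 57, 57, 55, 57, 54]
300 [177, 180, 182, 185, 186, 184, 184, 185, 179, 146, 93, 88, 110, 107, 98, 99, 101, 101, 100, 86, 64, 51, 50, 54, 56, 58, 57, 56, 57, 55]
[187, 187, 186, 186, 186, 186, 187, 189, 185, 144, 84, 55, 57, 57, 57, 56, 56, 55, 57, 55] [50, 51, 52, 52, 52, 52, 51, 53, 52, 51, 48, 62, 114, 164, 185, 185, 184, 183, 183, 184, 184, 183, 185, 184, 184]
x 0.4788 y 0.1735  39x15 yaw -1.155 [280. 266.]
x 0.3555 y 0.3609  70x14 yaw 0.689 [551. 225.]
x 0.4341 y 0.1538  71x50 yaw 0.416 [281. 211.]
[[46.1, 0.5], [7.7, 222.5], [-3.7, 1.2], [-102.1, -122.5]]
x 0.4251 y -0.8488  70x45 yaw -1.077 [552. 253.]
x 0.4529 y -0.4093  66x50 yaw 0.482 [412. 240.]
row [0.421, -1.045, -0.003, -0.0, -0.005, -0.119] steps 13.5 0.5
```

Emit:
play_rows(
  rows=[
    [[0.42, -1, 0, 0, 0, -0.12], [0.42, -1, 0, 0, 0, -0.12], [0.42, -1, 0, 0, 0, -0.12], [0.42, -1, 0, 0, 0, -0.12], [0.42, -1, 0, 0, 0, -0.12], [0.42, -1, 0, 0, 0, -0.12], [0.42, -1, 0, 0, 0, -0.12], [0.42, -1, 0, 0, 0, -0.12], [0.42, -1, 0, 0, 0, -0.12], [0.42, -1, 0, 0, 0, -0.12], [0.42, -1, 0, 0, 0, -0.12], [0.42, -1, 0, 0, 0, -0.12], [0.42, -1, 0, 0, 0, -0.12], [0.42, -1, 0, 0, 0, -0.12], [0.42, -1, 0, 0, 0, -0.12]],
  ],
)

```text
clock: 39.07
tool_pos: [0.4434, -0.3914, 0.3274]
eef_rot: [-0.233, 0.972, 0.0, -0.001]
contact_force: [-0.0, -0.0, 0.3]
opening: 1.003
finger_force: 0.0
```

Emit:
play_rows(
  rows=[
    [[0, -0.045, 0, 0, 0, 0], [0, -0.045, 0, 0, 0, 0], [0, -0.045, 0, 0, 0, 0], [0, -0.045, 0, 0, 0, 0], [0, -0.045, 0, 0, 0, 0], [0, -0.045, 0, 0, 0, 0]],
  ],
)

```text
clock: 39.57
tool_pos: [0.4549, -0.4076, 0.3293]
eef_rot: [-0.237, 0.972, 0.0, -0.0]
contact_force: [0.3, -0.3, 0.1]
opening: 1.001
finger_force: 0.0
```

```bash
python3 - <<'E'
from h import *
g,K,T,s=pad((.453,-.41),name='w17.png');print(s['clock'],s['tool_pos'],s['q'].round(2))
move((.453,-.4096,.1688,.48+np.pi/2))
im,K,T=view('wrist')
w,b,r=masks(im)
E
```

```text
46 x 0.4523 y -0.4103  71x49 yaw 0.484 [278. 190.]
50 x 0.4523 y -0.4103  71x49 yaw 0.480 [278. 190.]
54 x 0.4523 y -0.4104  71x50 yaw 0.480 [278. 190.]
58 x 0.4523 y -0.4104  71x50 yaw 0.476 [278. 190.]
62 x 0.4524 y -0.4103  73x51 yaw 0.485 [278. 190.]
39.5667 [ 0.45490651 -0.40756257  0.32929629] [ 1.1   0.89 -0.84  1.66  0.78  0.96  2.01]
row [0.005, -0.001, 0.321, 0.001, -0.001, -0.005] steps 3.9 0.0
```

```bash
python3 - <<'E'
from h import *
im,K,T=view('top')
s=get_state();R0=R.from_quat(s['eef_rot'])
for z in(.03,.07,.13):
    c=cast([[456,273]],K,T,z)[0];print(z,c,R0.inv().apply(c-np.array([.4530,-.4098,.169])))
im2,K,T=view('wrist');g=im2[:200,:,:];cv2.imwrite('pics/w18.png',np.hstack([im[200:340,380:520],im2[0:140,150:500]]))
E
```

```text
0.03 [ 0.35597181 -0.53595275  0.03      ] [ 0.14408649 -0.06752865  0.1390286 ]
0.07 [ 0.35395415 -0.51957334  0.07      ] [ 0.1383673  -0.05205125  0.09902738]
0.13 [ 0.35092768 -0.49500423  0.13      ] [ 0.12978852 -0.02883516  0.03902556]
```

View pics/w18.png

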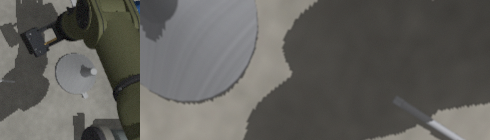

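The funnel's disc (left crop, about (75,73)) is well clear of the camera and fingers, so I'm descending on the pad.

Emit:
play_rows(
  rows=[
    [[0.007, -0.001, 0.08, 0, 0, 0], [0.007, -0.001, 0.16, 0, 0, 0], [0.007, -0.001, 0.24, 0, 0, 0], [0.007, -0.001, 0.29, 0, 0, 0], [0.007, -0.001, 0.31, 0, 0, 0], [0.007, -0.001, 0.32, 0, 0, 0], [0.007, -0.001, 0.32, 0, 0, 0], [0.007, -0.001, 0.32, 0, 0, 0], [0.007, -0.001, 0.32, 0, 0, 0]],
  ],
)

```text
clock: 40.52
tool_pos: [0.4528, -0.4112, 0.1712]
eef_rot: [-0.236, 0.972, -0.001, 0.001]
contact_force: [-0.3, 0.7, 0.5]
opening: 1.004
finger_force: 0.0
```

Emit:
play_rows(
  rows=[
    [[0, 0, 0, 0, 0, 0], [0, 0, 0, 0, 0, 0], [0, 0, 0, 0, 0, 0], [0, 0, 0, 0, 0, 0], [0, 0, 0, 0, 0, 0], [0, 0, 0, 0, 0, 0], [0, 0, 0, 0, 0, 0], [0, 0, 0, 0, 0, 0], [0, 0, 0, 0, 0, 0], [0, 0, -0.06, 0, 0, 0], [0, 0, -0.14, 0, 0, 0], [0, 0, -0.22, 0, 0, 0], [0, 0, -0.3, 0, 0, 0], [0, 0, -0.32, 0, 0, 0], [0, 0, -0.32, 0, 0, 0], [0, 0, -0.32, 0, 0, 0]],
  ],
  claw=1,
)

```text
clock: 41.85
tool_pos: [0.4515, -0.411, 0.3287]
eef_rot: [-0.236, 0.972, -0.0, -0.0]
contact_force: [-0.6, 0.6, -0.6]
opening: 0.567
finger_force: 25.0
```

```bash
python3 - <<'E'
from h import *
s=get_state();print(s['clock'],s['tool_pos'],s['opening'])
u=O2+-.001*EX-.1053*EY
move((*u,.328,.413+np.pi/2))
E
```

```text
41.85 [ 0.45153425 -0.41095234  0.3287085 ] 0.566579452578662
row [-0.475, 0.808, 0.001, -0.0, -0.002, 0.126] steps 11.2 0.5
```

Emit:
play_rows(
  rows=[
    [[-0.475, 0.808, 0, 0, 0, 0.126], [-0.475, 0.808, 0, 0, 0, 0.126], [-0.475, 0.808, 0, 0, 0, 0.126], [-0.475, 0.808, 0, 0, 0, 0.126], [-0.475, 0.808, 0, 0, 0, 0.126], [-0.475, 0.808, 0, 0, 0, 0.126], [-0.475, 0.808, 0, 0, 0, 0.126], [-0.475, 0.808, 0, 0, 0, 0.126], [-0.475, 0.808, 0, 0, 0, 0.126], [-0.475, 0.808, 0, 0, 0, 0.126], [-0.475, 0.808, 0, 0, 0, 0.126], [-0.475, 0.808, 0, 0, 0, 0.126], [-0.475, 0.808, 0, 0, 0, 0.126], [-0.475, 0.808, 0.06, 0, 0, 0.126], [-0.475, 0.808, 0.12, 0, 0, 0.126], [-0.475, 0.808, 0.17, 0, 0, 0.126], [-0.475, 0.808, 0.2, 0, 0, 0.126], [-0.475, 0.808, 0.202, 0, 0, 0.126], [-0.475, 0.808, 0.202, 0, 0, 0.126], [-0.475, 0.808, 0.202, 0, 0, 0.126]],
  ],
)

```text
clock: 43.52
tool_pos: [0.4778, 0.0562, 0.2282]
eef_rot: [-0.205, 0.979, -0.0, -0.0]
contact_force: [0.1, 0.0, -0.5]
opening: 0.564
finger_force: 25.0
```

```bash
python3 - <<'E'
from h import *
for i in range(8): view('wrist')
im,K,T=view('wrist');s=get_state();print(s['clock'],s['opening'],s['tool_pos'],tcp_b(),(s['eef_rot']).round(4));cv2.imwrite('pics/w19.png',im)
g=cv2.cvtColor(im,6).astype(int)
for c in(250,280,310):print(c,g[178:226,c].tolist())
for r in(207,225):print(r,g[r,222:242].tolist(),g[r,318:340].tolist())
E
```

```text
43.9667 0.5645278501196443 [0.47794419 0.05702855 0.22852998] (np.float64(-0.4), np.float64(-105.5)) [-2.051e-01  9.787e-01 -1.000e-04  3.000e-04]
250 [219, 220, 217, 193, 134, 83, 100, 164, 185, 149, 125, 124, 123, 122, 121, 123, 124, 127, 129, 132, 133, 132, 129, 128, 126, 140, 182, 210, 220, 221, 222, 208, 168, 124, 115, 98, 67, 58, 59, 58, 60, 58, 59, 57, 60, 64, 65, 65]
280 [219, 220, 217, 192, 129, 80, 98, 163, 184, 153, 130, 127, 128, 129, 129, 130, 130, 126, 123, 122, 122, 120, 117, 115, 108, 117, 164, 200, 209, 213, 214, 210, 182, 133, 101, 82, 60, 55, 56, 55, 55, 56, 51, 53, 56, 60, 60, 60]
310 [220, 219, 218, 204, 154, 91, 89, 136, 159, 138, 122, 122, 125, 125, 125, 126, 126, 125, 124, 126, 125, 124, 121, 118, 111, 118, 160, 198, 208, 211, 212, 212, 199, 159, 108, 72, 60, 57, 56, 58, 55, 56, 55, 57, 62, 63, 63, 62]
207 [208, 209, 208, 208, 209, 209, 205, 191, 189, 207, 221, 224, 224, 224, 222, 222, 222, 221, 220, 220] [219, 219, 220, 220, 214, 204, 188, 152, 106, 71, 106, 184, 219, 221, 219, 219, 218, 218, 219, 219, 219, 219]
225 [225, 226, 226, 181, 93, 59, 66, 68, 67, 68, 69, 68, 66, 67, 68, 69, 67, 66, 65, 66] [64, 66, 65, 66, 66, 65, 66, 65, 66, 67, 65, 67, 66, 66, 64, 69, 93, 110, 117, 118, 117, 117]
```

```bash
python3 - <<'E'
from h import *
_,K,T=view('wrist');s=get_state();print(s['tool_pos'])
print('block',board([[229.6,203.8],[324.5,203.8]],K,T,.05),'padbot',board([[280,213.2]],K,T,.0595),'padtop',board([[225.5,223],[334.0,223]],K,T,.0735),'outl',board([[280,183.2]],K,T,.012),'blkbot',board([[280,187.2]],K,T,.012),tcp_b())
E
```

```text
[0.47791402 0.05706768 0.22844686]
block [[-34.7, -131.2], [-34.7, -81.8]] padbot [[-32.8, -105.0]] padtop [[-33.0, -129.7], [-33.0, -80.6]] outl [[-36.3, -105.0]] blkbot [[-33.7, -105.0]] (np.float64(-0.4), np.float64(-105.4))
```

Emit:
play_rows(
  rows=[
    [[0.003, -0.003, 0, 0, 0, 0], [0.003, -0.003, 0.005, 0, 0, 0], [0.003, -0.003, 0.01, 0, 0, 0], [0.003, -0.003, 0.015, 0, 0, 0], [0.003, -0.003, 0.018, 0, 0, 0], [0.003, -0.003, 0.018, 0, 0, 0], [0.003, -0.003, 0.018, 0, 0, 0], [0.003, -0.003, 0.018, 0, 0, 0]],
  ],
)

```text
clock: 44.68
tool_pos: [0.477, 0.0551, 0.2192]
eef_rot: [-0.205, 0.979, -0.0, -0.0]
contact_force: [-0.9, -0.2, 2.9]
opening: 0.564
finger_force: 25.0
```

Emit:
play_rows(
  rows=[
    [[0, 0, 0, 0, 0, 0], [0, 0, 0, 0, 0, 0], [0, 0, 0, 0, 0, 0], [0, 0, 0, 0, 0, 0], [0, 0, -0.08, 0, 0, 0], [0, 0, -0.16, 0, 0, 0], [0, 0, -0.24, 0, 0, 0], [0, 0, -0.32, 0, 0, 0], [0, 0.21, -0.32, 0, 0, 0], [0, 0.21, -0.32, 0, 0, 0], [0, 0.21, -0.32, 0, 0, 0], [0, 0.21, -0.32, 0, 0, 0], [0, 0.21, -0.32, 0, 0, 0], [0, 0.21, -0.32, 0, 0, 0], [0, 0.21, -0.32, 0, 0, 0], [0, 0.21, -0.32, 0, 0, 0]],
  ],
  claw=0,
)

```text
clock: 46.02
tool_pos: [0.4354, 0.1501, 0.3788]
eef_rot: [-0.204, 0.979, -0.0, -0.0]
contact_force: [-0.6, -0.6, -0.2]
opening: 0.998
finger_force: 0.0
```

```bash
python3 - <<'E'
from h import *
for i in range(5): view('wrist')
im,K,T=view('wrist');s=get_state();print(s['clock'],s['tool_pos'],tcp_b(),s['q'].round(2));cv2.imwrite('pics/w20.png',im)
g=cv2.cvtColor(im,6)
for t in(60,75):
  for q in rects(cv2.inRange(g,0,t),K,T,.064,400):
    if 44<q[3]<60 and q[2]<90: c=np.array(q[:2])-O2;print(t,'pad',c@EX*1000,c@EY*1000,q[2:])
E
```

```text
46.3167 [0.4350387  0.15100848 0.37915871] (np.float64(-2.0), np.float64(-2.2)) [ 0.08  0.62 -0.81  2.06  0.67  0.75  0.82]
60 pad 0.8246246501883228 103.2570285240266 (69.06550598144531, 51.05339050292969, np.float32(0.41224992), array([390., 197.]))
60 pad -1.7219220917738745 1.2557386167066797 (69.70191192626953, 49.6568603515625, np.float32(0.4122144), array([283., 194.]))
60 pad -1.8040217686721218 -104.58100227708088 (70.03361511230469, 52.469581604003906, np.float32(0.41975832), array([172., 193.]))
75 pad 86.1641091140585 -92.24092970567305 (86.7374496459961, 46.71681594848633, np.float32(0.4122181), array([203., 264.]))
75 pad 1.3631465626168584 103.04090496093735 (70.16453552246094, 52.30972671508789, np.float32(0.41268313), array([389., 196.]))
75 pad -1.1857113528426078 1.1207933578499767 (70.7746353149414, 50.88130569458008, np.float32(0.4122163), array([283., 194.]))
```

View pics/w20.png

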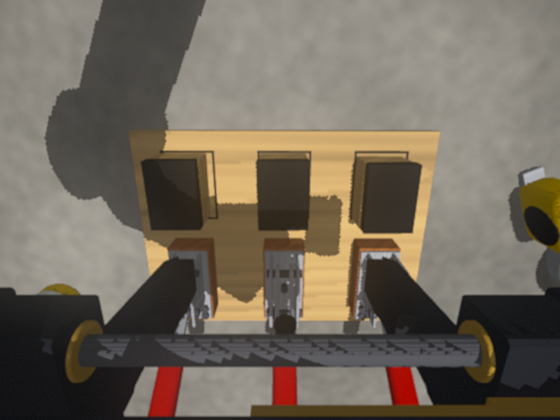

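All three pads sit flush on their blocks (pad centres at about (172,193), (283,194) and (390,197)), and the clamps stand open behind them. Now I'll shut the gripper and turn the tool 90° for pressing the handles.

Emit:
play_rows(
  rows=[
    [[0, 0, -0.08, 0, 0, 1], [0, 0, -0.08, 0, 0, 1], [0, 0, -0.08, 0, 0, 1], [0, 0, -0.08, 0, 0, 1], [0, 0, -0.08, 0, 0, 1]],
  ],
  claw=1,
)

```text
clock: 46.73
tool_pos: [0.4349, 0.1513, 0.4195]
eef_rot: [0.045, 0.999, -0.0, 0.0]
contact_force: [-0.6, -0.5, -0.7]
opening: 0.645
finger_force: 0.0
```

Emit:
play_rows(
  rows=[
    [[0, 0, 0, 0, 0, 1], [0, 0, 0, 0, 0, 1], [0, 0, 0, 0, 0, 1], [0, 0, 0, 0, 0, 1]],
  ],
)

```text
clock: 47.07
tool_pos: [0.4349, 0.1512, 0.4191]
eef_rot: [0.29, 0.957, -0.0, -0.0]
contact_force: [-0.2, 0.0, -0.7]
opening: 0.341
finger_force: 0.0
```

Emit:
play_rows(
  rows=[
    [[0, 0, 0, 0, 0, 1], [0, 0, 0, 0, 0, 1], [0, 0, 0, 0, 0, 1], [0, 0, 0, 0, 0, 1], [0, 0, 0, 0, 0, 1], [0, 0, 0, 0, 0, 1]],
  ],
)

```text
clock: 47.57
tool_pos: [0.4348, 0.1514, 0.4191]
eef_rot: [0.514, 0.858, -0.0, 0.0]
contact_force: [0.5, -0.3, 0.1]
opening: 0.004
finger_force: 0.0
```

```bash
python3 - <<'E'
from h import *
s=get_state();print(s['clock'],s['tool_pos'],s['opening'],s['q'].round(2))
t=[O2+.162*EX+y*EY for y in(-.105,0,.105)];print(t)
for u in t: move((*u,.40,.413),(*u,.26,.413))
E
```

```text
47.5667 [0.4348316  0.15139598 0.41908385] 0.004162476640673108 [-0.15  0.48 -0.43  2.02  0.3   0.71 -0.28]
[array([0.62652186, 0.12264845]), array([0.58437918, 0.21882014]), array([0.5422365 , 0.31499183])]
row [-0.231, 0.311, 0.038, -0.001, 0.001, 0.154] steps 4.7 0.6
row [-0.231, 0.311, 0.318, -0.001, 0.001, 0.154] steps 6.0 0.6
row [-0.022, 0.327, 0.038, -0.001, 0.001, 0.154] steps 4.0 0.6
row [-0.022, 0.328, 0.318, -0.001, 0.001, 0.154] steps 5.5 0.6
row [0.188, 0.344, 0.038, -0.001, 0.001, 0.154] steps 4.7 0.6
row [0.188, 0.344, 0.318, -0.001, 0.001, 0.154] steps 6.0 0.6
```

Emit:
play_rows(
  rows=[
    [[-0.231, 0.311, 0.038, 0, 0, 0.154], [-0.231, 0.311, 0.038, 0, 0, 0.154], [-0.231, 0.311, 0.038, 0, 0, 0.154], [-0.231, 0.311, 0.038, 0, 0, 0.154], [-0.231, 0.311, 0.038, 0, 0, 0.154], [-0.231, 0.311, 0.038, 0, 0, 0.154], [-0.231, 0.311, 0.038, 0, 0, 0.154], [-0.231, 0.311, 0.038, 0, 0, 0.154], [-0.231, 0.311, 0.08, 0, 0, 0.154], [-0.231, 0.311, 0.11, 0, 0, 0.154], [-0.231, 0.311, 0.14, 0, 0, 0.154], [-0.231, 0.311, 0.16, 0, 0, 0.154], [-0.231, 0.311, 0.18, 0, 0, 0.154]],
  ],
)

```text
clock: 48.65
tool_pos: [0.6254, 0.1221, 0.3297]
eef_rot: [0.549, 0.836, 0.0, -0.0]
contact_force: [-1.1, -0.8, 5.2]
opening: 0.006
finger_force: 2.1
```

Emit:
play_rows(
  rows=[
    [[0, 0, 0.02, 0, 0, 0], [0, 0, 0.04, 0, 0, 0], [0, 0, 0.06, 0, 0, 0], [0, 0, 0.08, 0, 0, 0], [0, 0, 0.1, 0, 0, 0], [0, 0, 0.115, 0, 0, 0], [0, 0, 0.125, 0, 0, 0], [0, 0, 0.132, 0, 0, 0], [0, 0, 0.137, 0, 0, 0], [0, 0, 0.137, 0, 0, 0], [0, 0, 0.137, 0, 0, 0], [0, 0, 0.137, 0, 0, 0]],
  ],
)

```text
clock: 49.65
tool_pos: [0.6259, 0.1212, 0.2605]
eef_rot: [0.55, 0.835, -0.0, -0.0]
contact_force: [0.1, -0.5, 0.7]
opening: 0.006
finger_force: 0.0
```

```bash
python3 - <<'E'
from h import *
s=get_state();print(s['clock'],s['tool_pos'],tcp_b(),s['contact_force'],s['moment'])
for n in('top','scene'):
    im,K,T=view(n);cv2.imwrite(f'pics/{n}c3.png',im);_,_,r=masks(im);show(q for q in rects(r,K,T,.12,10) if .48<q[0]<.75 and 0<q[1]<.45)
E
```

```text
49.65 [0.62594728 0.12124746 0.26049908] (np.float64(160.9), np.float64(-106.1)) [ 0.10697489 -0.5325078   0.65005014] [-0.03534791 -0.05460487 -0.00944957]
x 0.5448 y 0.3210  57x19 yaw 0.551 [168. 197.]
x 0.5878 y 0.2219  56x19 yaw 0.502 [203. 183.]
```

Emit:
play_rows(
  rows=[
    [[0, 0, 0.003, 0, 0, 0], [0, 0, 0.003, 0, 0, 0], [0, 0, -0.08, 0, 0, 0], [0, 0, -0.16, 0, 0, 0], [0, 0, -0.24, 0, 0, 0], [0, 0, -0.28, 0, 0, 0], [0.21, 0, -0.28, 0, 0, 0], [0.21, 0, -0.28, 0, 0, 0], [0.21, 0, -0.28, 0, 0, 0], [0.21, 0, -0.28, 0, 0, 0], [0.21, 0, -0.28, 0, 0, 0], [0.21, 0, -0.28, 0, 0, 0]],
  ],
)

```text
clock: 50.75
tool_pos: [0.5852, 0.2166, 0.4005]
eef_rot: [0.55, 0.835, -0.001, 0.001]
contact_force: [-0.4, -0.3, 0.1]
opening: 0.007
finger_force: 0.0
```

```bash
cat >> h.py <<'E'
def reds():
    im,K,T=view('top');_,_,r=masks(im);B=[]
    for q in rects(r,K,T,.10,10):
        if .48<q[0]<.75 and 0<q[1]<.45: c=np.array(q[:2])-O2;B.append((round(c@EX*1000),round(c@EY*1000),round(q[2]),round(q[3])))
    print('handles (board x,y,len,wid)',B)
E
python3 - <<'E'
from h import *
s=get_state();print(s['clock'],s['tool_pos'],tcp_b());reds()
E
```

```text
50.75 [0.58521924 0.21661116 0.40050457] (np.float64(161.9), np.float64(-2.4))
handles (board x,y,len,wid) [(172, 113, 58, 20)]
```

Emit:
play_rows(
  rows=[
    [[0.004, 0, 0.06, 0, 0, 0], [0.004, 0, 0.1, 0, 0, 0], [0.004, 0, 0.13, 0, 0, 0], [0.004, 0, 0.15, 0, 0, 0], [0.004, 0, 0.17, 0, 0, 0], [0.004, 0, 0.19, 0, 0, 0], [0.004, 0, 0.21, 0, 0, 0], [0.004, 0, 0.23, 0, 0, 0], [0.004, 0, 0.25, 0, 0, 0], [0.004, 0, 0.265, 0, 0, 0], [0.004, 0, 0.275, 0, 0, 0], [0.004, 0, 0.282, 0, 0, 0], [0.004, 0, 0.284, 0, 0, 0], [0.004, 0, 0.284, 0, 0, 0], [0.004, 0, 0.284, 0, 0, 0]],
  ],
)

```text
clock: 52.05
tool_pos: [0.5843, 0.2187, 0.2588]
eef_rot: [0.55, 0.835, -0.0, 0.0]
contact_force: [0.7, -1.7, 3.1]
opening: 0.008
finger_force: 1.3
```

Emit:
play_rows(
  rows=[
    [[0, 0, 0, 0, 0, 0], [0, 0, -0.08, 0, 0, 0], [0, 0, -0.16, 0, 0, 0], [0, 0, -0.24, 0, 0, 0], [0, 0, -0.284, 0, 0, 0], [0.21, 0, -0.284, 0, 0, 0], [0.21, 0, -0.284, 0, 0, 0], [0.21, 0, -0.284, 0, 0, 0], [0.21, 0, -0.284, 0, 0, 0], [0.21, 0, -0.284, 0, 0, 0], [0.21, 0, -0.284, 0, 0, 0]],
  ],
)

```text
clock: 52.97
tool_pos: [0.5427, 0.3149, 0.4001]
eef_rot: [0.55, 0.835, -0.001, 0.0]
contact_force: [0.5, -0.3, 0.1]
opening: 0.007
finger_force: 0.0
```

Emit:
play_rows(
  rows=[
    [[0, 0, 0.06, 0, 0, 0], [0, 0, 0.1, 0, 0, 0], [0, 0, 0.13, 0, 0, 0], [0, 0, 0.15, 0, 0, 0], [0, 0, 0.17, 0, 0, 0], [0, 0, 0.19, 0, 0, 0], [0, 0, 0.21, 0, 0, 0], [0, 0, 0.23, 0, 0, 0], [0, 0, 0.25, 0, 0, 0], [0, 0, 0.265, 0, 0, 0], [0, 0, 0.275, 0, 0, 0], [0, 0, 0.282, 0, 0, 0], [0, 0, 0.284, 0, 0, 0], [0, 0, 0.284, 0, 0, 0], [0, 0, 0.284, 0, 0, 0]],
  ],
)

```text
clock: 54.22
tool_pos: [0.5429, 0.315, 0.2588]
eef_rot: [0.55, 0.835, -0.001, 0.001]
contact_force: [1.2, -1.6, 3.1]
opening: 0.007
finger_force: 1.5
```

Emit:
play_rows(
  rows=[
    [[0, 0, 0, 0, 0, 0], [0, 0, -0.08, 0, 0, 0], [0, 0, -0.16, 0, 0, 0], [0, 0, -0.24, 0, 0, 0], [0, 0, -0.3, 0, 0, 0], [0, -0.6, -0.3, 0, 0, 0], [0, -0.6, -0.3, 0, 0, 0], [0, -0.6, -0.3, 0, 0, 0], [0, -0.6, -0.3, 0, 0, 0], [0, -0.6, -0.3, 0, 0, 0], [0, -0.6, -0.3, 0, 0, 0], [-1, -0.6, -0.3, 0, 0, 0], [-1, -0.6, -0.3, 0, 0, 0], [-1, -0.6, -0.3, 0, 0, 0], [-1, -0.6, -0.3, 0, 0, 0], [-1, -0.6, -0.3, 0, 0, 0], [-1, -0.6, -0.3, 0, 0, 0], [-1, -0.6, -0.3, 0, 0, 0], [-1, -0.6, -0.3, 0, 0, 0], [-1, -0.6, -0.3, 0, 0, 0]],
  ],
)

```text
clock: 55.88
tool_pos: [0.4261, -0.1423, 0.4086]
eef_rot: [0.55, 0.835, 0.0, -0.0]
contact_force: [1.2, -0.5, 0.0]
opening: 0.007
finger_force: 0.0
```

```bash
python3 - <<'E'
from h import *
s=get_state();print(s['clock'],s['tool_pos'],tcp_b());reds()
im,K,T=view('top');cv2.imwrite('pics/topend.png',im)
h=cv2.cvtColor(im,cv2.COLOR_BGR2HSV);m=cv2.inRange(h,(0,130,60),(8,255,255))|cv2.inRange(h,(172,130,60),(180,255,255))
for q in rects(m,K,T,.09,10):
    if .45<q[0]<.8 and -.05<q[1]<.5: c=np.array(q[:2])-O2;print(c@EX*1000,c@EY*1000,q[2],q[3])
b=cv2.inRange(cv2.cvtColor(im,6),0,62);b[:, :150]=0;b[:,300:]=0
for q in rects(b,K,T,.064,10):c=np.array(q[:2])-O2;print('dark',c@EX*1000,c@EY*1000,q[2:5])
E
```

```text
55.8833 [ 0.4260591  -0.142301    0.40857008] (np.float64(-127.9), np.float64(-267.2))
handles (board x,y,len,wid) [(191, 103, 63, 19), (190, -1, 62, 19), (190, -105, 63, 18)]
193.54868489701167 104.73044664813746 64.7138442993164 20.933441162109375
193.4532735117869 -0.10334794823567417 65.10295867919922 20.115703582763672
193.2960175831039 -104.99250665964148 64.33631896972656 20.391738891601562
dark -433.4288005869866 29.720962419077708 (168.65200805664062, 148.26788330078125, np.float32(0.018856049))
dark 0.8914425019402941 102.57752825630706 (68.27767944335938, 48.32526779174805, np.float32(0.41922438))
dark -2.554876530809353 -1.6549339279581217 (67.27599334716797, 51.255470275878906, np.float32(0.41037393))
dark -2.1649816362697765 -108.2698293206463 (66.4424057006836, 47.134151458740234, np.float32(0.43072927))
dark 180.64301479820844 -297.417350582682 (25.596830368041992, 15.320940971374512, np.float32(0.019162893))
```

All three handles read as shut: each grip centre is at board x ≈ 193 mm, where 192 is expected. The pads are still in place and the arm is clear, so I'm handing in.

```bash
python3 -c "
from plant import *
print(finish_job())"
```

```text
the job is handed in; nothing more can be done
None
```

I placed all three blocks on their outlines, set a pad flush on each, shut all three clamps and handed the job in at about 56 s. The hand-in gave no verdict. My last check, from the top camera, showed all three handles in the shut position and the pads still in place.

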